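# Lock out the standby pack and load its cell

## Robot

A 6-joint arm with a two-finger parallel gripper is mounted at the origin on the work surface. World frame = base frame: x ahead of the robot, y to its left, z up, the work surface at z = 0. Lengths are in m, angles in rad, forces in N, time in s.
With the tool pointing down it reaches from about 0.225 to 0.875 m from the base axis. Payload 3.4 kg.
Tool frame: the origin (TCP) lies at the very end of the fingers, on their centre line; the grasp point (between the pads) lies 19 mm behind it; z points along the fingers, y is the direction in which the jaws open and shut (so a half turn about z gives the same grasp; the last joint's range is limited). The gripper opens to 85 mm and grips with 20 to 120 N. Pads are 22 mm wide; open, the fingers measure 114 mm over their backs; the gripper's body (76 mm by 85 mm) begins 54 mm behind the grasp point. The pads swing forward as they close: fully open they stand 13 mm farther back than shut.
Start: joints at [-1.423, 0.276, 1.505, -0, 1.361, -0.121], TCP at [0.153, -0.554, 0.231] pointing down, gripper open.
Joint ranges: [-2.89, 2.89], [-0.75, 2.08], [0.22, 2.7], [-1.18, 4.32], [0.11, 2.71], [-2.7, 2.7]. Speed limits (rad/s): [2.57, 2.57, 3.14, 3.14, 3.14, 3.14].

## Interface

Orientations are given as a unit quaternion [w, x, y, z].
In Python, from rig import get_state, get_image, calibration, sign_off gives the robot as it stands. The module is installed in compiled form; this text tells all that it offers.
- The arm moves only by the tool drive_tool, never from a script. Its argument "targets" is one flat list of numbers, 7 for each row, row after row: the turn, a rotation vector about the tool's x, y, z in degrees, then the shift along the tool's x, y, z in mm, then the opening, from 0 (shut) to 1 (fully open). In form: [wx, wy, wz, tx, ty, tz, fingers, wx, wy, wz, tx, ty, tz, fingers, ...]. A call has 1 to 12 rows; each row shifts and turns the commanded pose from where the row before left it, along the tool's axes as they then stand; what a row does not reach is not made up. A row lasts 1/8 s, in which the tool goes at most 62.5 mm and 10.7 degrees, less where a joint would pass 70% of its speed; a pose out of reach is approached as far as the arm can. A call is refused whole if a number of a shift passes 62.5 or a number of a turn 10.7, either way. A call with a gripper value outside its range is refused whole. The fingers move at their own pace and stop on an object; "grip_force" is the grip in N (left out, the last holds). Time passes only in rows, so rows that do not move let the fingers close. It gives the time, the measured TCP pose, the force and the opening at its end, in the units of the state.
- get_state(): the state, without advancing time (a new reading comes with each control period).
- get_image(name): name is "scene" or "side" or "wrist"; returns the picture (384x512x3 uint8, red, green, blue); there is no depth.
- calibration(name): a dict with "mtx" (3x3 intrinsics, pixels), "world_to_cam" (4x4, takes a point from world to camera coordinates); the wrist camera has in their place "hand_eye" (4x4, takes a point from camera to tool coordinates, whose origin is the TCP and whose axes are the flange's). Camera axes: x right, y down, z forward; pixel columns grow to the right and rows downward; lengths in m; the calibration is good to about 2 mm. A picture is of the moment at which its call begins: read the wrist's pose just before it. calibration takes no time and is no camera call.
- sign_off(): hands the job in, once; it reports no verdict.
The state is a dict: "clock": time; "qpos": joint angles; "qd": joint speeds; "effort": joint torques, N m; "position": TCP position; "ee_rot": TCP orientation; "contact_force": force on the tool from outside, world axes, zero at the start; "moment": the same for the moment, N m; "width": finger opening in m.
Only numpy, scipy, OpenCV 4.12 (cv2) and the standard library are available. Lean on these libraries where they do the work, as an engineer would, in place of code of your own. Each camera call takes 0.05 s, during which the arm holds its last target.

## Task

Lock the standby pack out before you load it: turn its key back to the only position where it comes out, draw it out and lay it in the white tray. Then take the cell from the wooden rest and load it in the pack's holder: push its flat end against the coil spring, then drop the nub end in so that the cell lies level and fully home between the spring and the end contact. Do not tip over or shift the other things on the bench.

Things in the scene. Friction and masses are not known exactly. Their poses are not given: they have to be found in the camera images.
- pack: Fixed long low power pack; origin at table level under the middle of its cell holder; x runs along it from the spring end to the lock, z up. Base plate x -76..114, y -31..31, 8 mm high. Lock tower 56 x 56 mm about x 84, y 0, steel top at z 46. Behind the spring a block x -67..-55, 36 mm wide, top at z 50.
- holder (a point): Middle of a fully seated cell: pack x 0, y 0, z 37 mm; axes as the pack. Holder floor (top at pack z 24) is a beam 18 mm wide, x -64..42; low lips (inner faces y +-12.5, outer +-17.5, tops z 32) stand at x -44..-18 and 18..32, so the middle 36 mm is free for fingers down to z 8.
- contact (a point): Middle of the fixed end contact's face (pack x 32.5, z 37) that the nub rests on. It faces the spring; its wall is 36 mm wide, 10 mm thick, top at pack z 44 (20 mm above the holder floor).
- spring (a joint): Coil spring contact: travel (m) of its round steel disc, 18 mm across, axis at pack z 37. At 0 (free) its face is at pack x -25.5, so the free gap to the end contact is only 58 mm. It is pushed towards pack -x, at most 0.015; about 1 N to start and 0.7 N per mm. 0.007 with the cell seated.
- rotor (a joint): Lock cylinder, rad: 0 = off, the only position where the key comes out; about 1.2 = on, as it starts; stop at 1.4. It is turned back to off clockwise, seen from above. The key has about 0.12 rad of play in it; light friction (0.03 N m).
- lock (a point): Centre of the key hole, on the lock tower's flat steel top; z up. The hole is 12 mm wide with a notch 7.4 mm wide towards pack +x, through a plate 6 mm thick.
- key_bow (a point): Centre of the key's black flat grip: 10 mm thick (key y), 26 mm wide (key x), 30 mm tall (key z); its underside is 3 mm above the lock's top while the key is in. The key comes straight up only with its x along the pack's x (within about 0.15 rad), else it stops after 2 mm; clear of the lock after 25 mm.
- key_mid (a point): Middle of the key's length, on its axis, 11 mm below the centre of its grip. The key is 53 mm long: 30 mm grip, a collar 17 mm wide and 3 mm thick, then a 10 mm round shank 20 mm long with a 5 mm lug on its +x side. The tip is 38 mm below the centre of the grip. About 35 g.
- tray: Fixed shallow white open tray, 145 (x) x 115 (y) mm outside, 18 mm high, walls and floor 4 mm; origin at table level under its middle. The key is to be laid in it.
- rest: Fixed small wooden rest on which the cell lies at the start, 75 x 30 mm; beam 18 mm wide, top at z 14; corner lips (18..32 mm each side of the middle, to 16 mm off the axis) to z 20. Origin at table level under its middle, x along the cell.
- cell: The cell's axes: x along it from the flat end to the nub end (y, z roll with it). Origin at its middle.
- cell_mid (a point): Middle of the cell to be loaded: a cylinder 26 mm across, 65 mm long in all, grey sleeve, flat end at x -32.5, shoulder at x 29.5 and a round nub 10 mm across from 29.5 to 32.5. About 90 g.
- nub (a point): Tip of the cell's nub end, on the axis, 32.5 mm from the middle.
- pot: Bystander, loose: the yellow open pot, 72 mm across, 85 mm tall; origin under its middle.
- jar: Bystander, loose: a white lidded jar, 52 mm across, 75 mm tall; origin under its middle.
- tub: Bystander, loose: a smaller white lidded tub, 44 mm across, 60 mm tall, standing close beside the cell's rest; origin under its middle.
- slim_cell: Bystander, loose: a thinner standing cell, 18 mm across, 65 mm tall, not the one to load; origin under its middle.
- burr_block: Bystander, loose: a wooden block, 50 x 75 x 30 mm, with four upright burrs, 56 mm tall in all; origin under its middle.
- flask: Bystander, loose: a steel casting ring, 34 mm across, 40 mm tall, standing beside the pack; origin under its middle.
- stone: Bystander, loose: a mounted grinding stone, 32 mm across, 34 mm tall, standing on the other side of the pack; origin under its middle.
- brush: Bystander, loose: a bench brush lying flat, 200 mm long, 42 mm wide, 20 mm high; origin under its middle.
Things that resemble listed ones, but are neither listed nor needed, are in the scene too. What is shaped like the pack but green or yellow is not meant. Leave any orange or yellow look-alike of the cell alone.

How it is judged:
By the outcome, as a careful person would: the job done as asked, in the order asked, and still so for the second after the job is handed in, with the robot touching nothing.
It also fails if it takes over 66 s, if anything falls off the work surface, if the arm or the gripper's body presses on something with over 40 N, if the wrist force passes 120 N, or if a joint passes its speed limit or range.

## Working session

There is one attempt and no reset: what is moved stays moved. The work goes in short steps, Python scripts to look and compute and a tool call to move; the robot and the scene stay as the last step left them, time stands still between calls to the robot, and variables do not carry over. Pictures are saved under pics/ and viewed, and the job is handed in when it is done.

Besides the shell and the picture viewer there is one more tool, called after "Call:" as name(argument=value, ...), one argument or row to a line, values as JSON. drive_tool: Moves the arm, as the interface text tells. Its arguments: {"type":"object","properties":{"targets":{"type":"array"},"grip_force":{"type":"number"}},"required":["targets"]}

```bash
mkdir -p pics
cat > h.py <<'E'
import numpy as np, cv2
from rig import get_state,get_image,calibration
from scipy.spatial.transform import Rotation as R
def save(n,f):
    im=get_image(n); cv2.imwrite('pics/'+f,im[:,:,::-1]); return im
def Twt(s=None):
    s=s or get_state(); q=s['ee_rot']; T=np.eye(4); T[:3,:3]=R.from_quat([q[1],q[2],q[3],q[0]]).as_matrix(); T[:3,3]=s['position']; return T
def cam(n,T=None):
    c=calibration(n)
    if 'world_to_cam' in c: return np.array(c['mtx']),np.array(c['world_to_cam'])
    return np.array(c['mtx']),np.linalg.inv((T if T is not None else Twt())@np.array(c['hand_eye']))
def ray(C,u,v):
    K,W=C; M=np.linalg.inv(W); d=M[:3,:3]@np.linalg.inv(K)@[u,v,1]; return M[:3,3],d
def onz(C,u,v,z):
    o,d=ray(C,u,v); return o+d*(z-o[2])/d[2]
def proj(C,p):
    K,W=C; q=W[:3,:3]@np.array(p)+W[:3,3]; q=K@q; return q[:2]/q[2]
def tri(C1,p1,C2,p2):
    P=[C[0]@C[1][:3] for C in (C1,C2)]
    X=cv2.triangulatePoints(P[0],P[1],np.array(p1,float).reshape(2,1),np.array(p2,float).reshape(2,1)); return (X[:3]/X[3]).ravel()
E
python3 - <<'E'
from h import *
s=get_state(); print(s)
T=Twt(s); save('wrist','w0.png'); save('scene','s0.png'); save('side','d0.png')
np.save('T0.npy',T)
for n in('scene','side'): print(n,cam(n)[0],np.linalg.inv(cam(n)[1]))
print(calibration('wrist'))
E
```

```text
{'clock': 0.0, 'qpos': array([-1.42299582e+00,  2.76618370e-01,  1.50613495e+00, -3.60501261e-05,
        1.36071719e+00, -1.20995278e-01]), 'qd': array([-0.00066068, -0.00085155,  0.00077903, -0.00137951,  0.0007848 ,
        0.0001546 ]), 'effort': array([ 7.71495047e-05, -4.16778839e+01, -2.45804644e+01, -1.54647597e-05,
        1.09538849e-02, -8.30200548e-06]), 'position': array([ 0.15260866, -0.5538234 ,  0.23042567]), 'ee_rot': array([-9.38609939e-04,  9.90981247e-01,  1.33997338e-01, -3.02073962e-05]), 'contact_force': array([-0.3038458 , -0.15307195,  0.43237774]), 'moment': array([-0.009402  , -0.00976127, -0.00312558]), 'width': 0.08529799325723589}
scene [[434.63106341   0.         261.9082233 ]
 [  0.         434.63106341 199.28825461]
 [  0.           0.           1.        ]] [[ 0.66578303  0.48215322 -0.5694394   1.15965495]
 [ 0.74608744 -0.43970233  0.50001539 -0.56773861]
 [-0.00929981 -0.75775334 -0.65247482  0.79847585]
 [ 0.          0.          0.          1.        ]]
side [[396.26178853   0.         256.35027847]
 [  0.         396.26178853 191.18629771]
 [  0.           0.           1.        ]] [[-0.76772038 -0.49306506  0.40925818 -0.00471685]
 [-0.64062043  0.60506063 -0.47276538  0.58570222]
 [-0.01452192 -0.62513077 -0.78038493  1.06555861]
 [ 0.          0.          0.          1.        ]]
{'mtx': array([[269.9390498 ,   0.        , 256.25566824],
       [  0.        , 269.9390498 , 196.04804152],
       [  0.        ,   0.        ,   1.        ]]), 'hand_eye': array([[ 1.26984843e-04, -9.65003834e-01, -2.62235740e-01,
         6.60284817e-02],
       [ 9.99999949e-01,  1.98967952e-04, -2.47944846e-04,
         7.13448077e-04],
       [ 2.91444236e-04, -2.62235695e-01,  9.65003811e-01,
        -1.40595995e-01],
       [ 0.00000000e+00,  0.00000000e+00,  0.00000000e+00,
         1.00000000e+00]])}
```

View pics/s0.png

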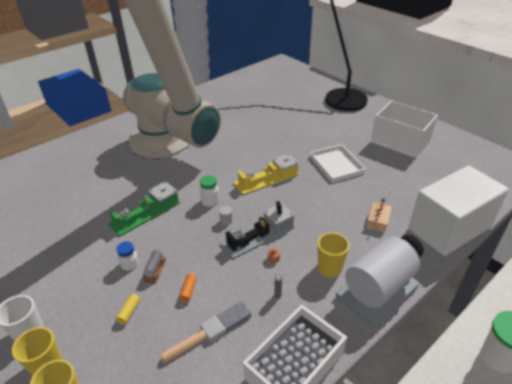

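View pics/d0.png

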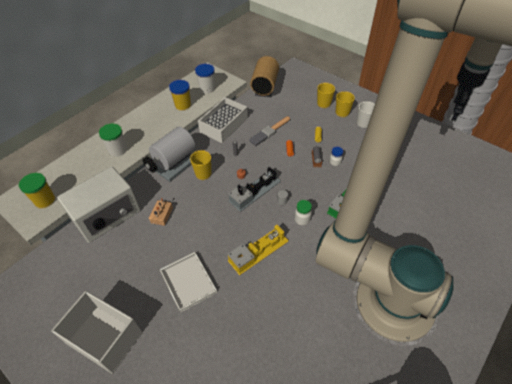

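View pics/w0.png

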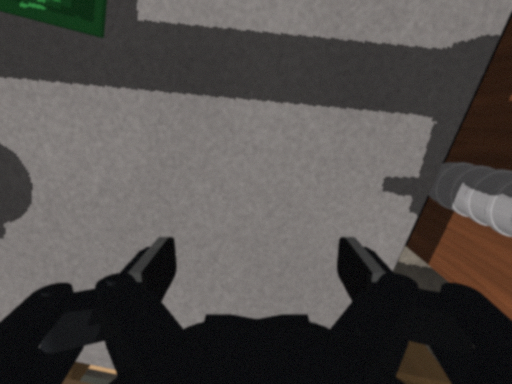

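The scene view shows the grey pack at (258,230), its lock with the black key at (282,213), the tray at (336,162), the cell on its brown rest at (153,266), and the tub with the blue lid at (127,256). I'll zoom in on these.

Run:
```python
import cv2
a=cv2.imread('pics/s0.png'); b=cv2.imread('pics/d0.png')
cv2.imwrite('pics/s0z.png',cv2.resize(a[180:300,100:320],None,fx=3.6,fy=3.6,interpolation=cv2.INTER_CUBIC))
cv2.imwrite('pics/d0z.png',cv2.resize(b[110:220,220:370],None,fx=5,fy=5,interpolation=cv2.INTER_CUBIC))
from h import *
S=cam('scene');D=cam('side')
for n,u,v,z in [('pack',258,233,.01),('lock',283,213,.05),('tray',336,162,.01),('cell',153,266,.027),('tub',127,247,.06),('flask',226,210,.04),('stone',274,250,.03)]: print(n,onz(S,u,v,z).round(3))
for n,u,v,z in [('pack',256,188,.01),('tray',188,280,.01),('cell',317,156,.027)]: print(n,onz(D,u,v,z).round(3))
```

```text
pack [ 0.563 -0.059  0.01 ]
lock [0.582 0.01  0.05 ]
tray [0.494 0.322 0.01 ]
cell [ 0.493 -0.321  0.027]
tub [ 0.431 -0.346  0.06 ]
flask [ 0.467 -0.084  0.04 ]
stone [ 0.647 -0.081  0.03 ]
pack [ 0.559 -0.064  0.01 ]
tray [0.491 0.325 0.01 ]
cell [ 0.475 -0.306  0.027]
```

View pics/s0z.png

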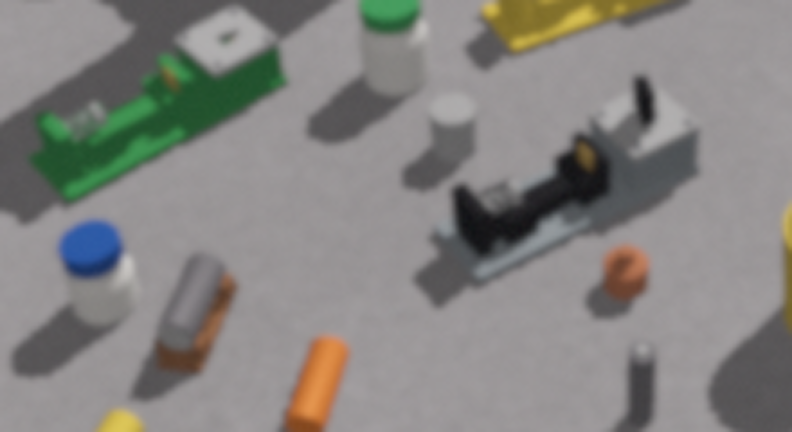

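View pics/d0z.png

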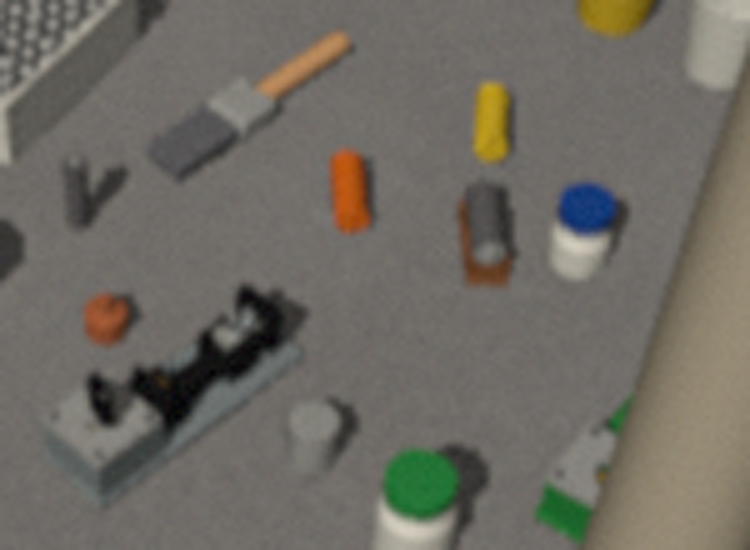

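Call:
drive_tool(
  targets=[0,0,0,51,-20,0,1,0,0,0,51,-20,0,1,0,0,0,51,-20,0,1,0,0,0,51,-20,0,1,0,0,0,51,-20,0,1,0,0,0,51,-20,0,1,0,0,0,51,-20,0,1,0,0,0,0,0,0,1,0,0,0,0,0,0,1],
)

```text
clock: 1.27
position: [0.4593, -0.3245, 0.231]
ee_rot: [-0.0, 0.991, 0.134, -0.001]
contact_force: [-0.2, -0.4, 0.8]
width: 0.0852
```

Run:
```python
from h import *
s=get_state(); T=Twt(s); im=save('wrist','w1.png'); np.save('T1.npy',T); print(s['clock'],T.round(3),s['qpos'])
```

```text
1.275 [[ 0.964  0.266 -0.001  0.459]
 [ 0.266 -0.964 -0.    -0.325]
 [-0.001 -0.    -1.     0.231]
 [ 0.     0.     0.     1.   ]] [-7.38219623e-01  2.57669522e-01  1.53163308e+00 -9.69968293e-04
  1.35311731e+00  5.63111373e-01]
```

View pics/w1.png

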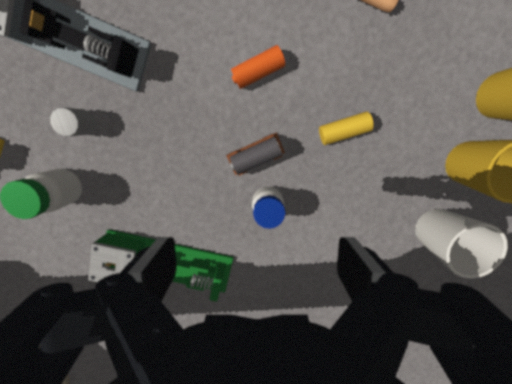

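Run:
```python
from h import *
a=cv2.imread('pics/w1.png')
cv2.imwrite('pics/w1z.png',cv2.resize(a[120:235,210:310],None,fx=5,fy=5,interpolation=cv2.INTER_CUBIC))
cv2.imwrite('pics/w1p.png',cv2.resize(a[0:140,0:170],None,fx=4,fy=4,interpolation=cv2.INTER_CUBIC))
```

```text
(no output)
```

View pics/w1z.png

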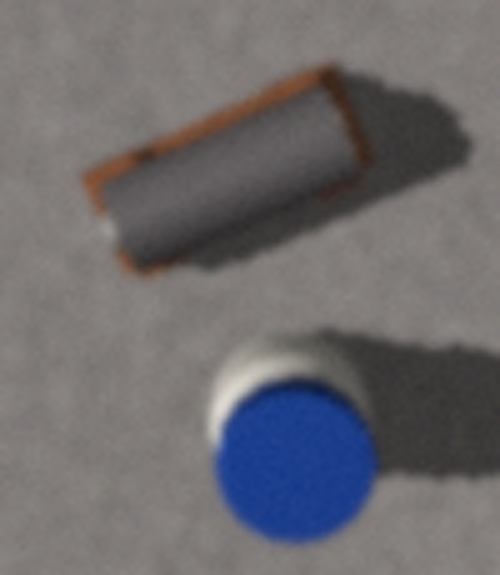

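View pics/w1p.png

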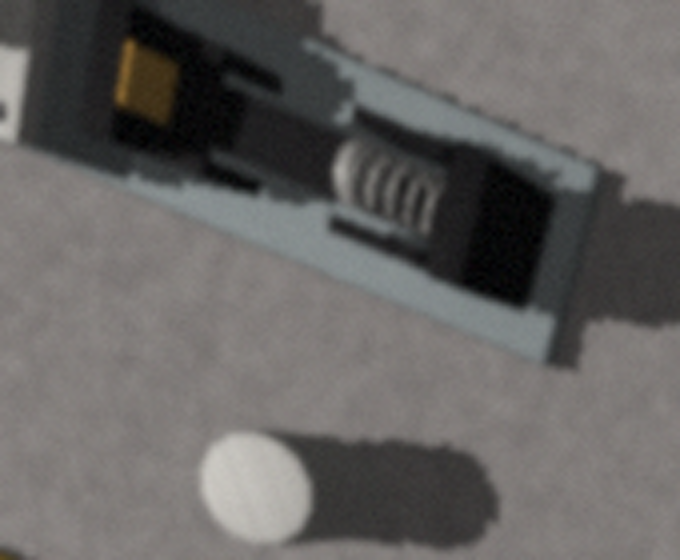

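The wrist view shows the cell with its nub at the image-left end (231,166) and its flat end at (279,143). The pack is at upper left, with the spring end at image right and the gold contact towards the tower.

Call:
drive_tool(
  targets=[0,0,0,40,-50,0,1,0,0,0,40,-50,0,1,0,0,0,40,-50,0,1,0,0,0,40,-50,0,1,0,0,0,40,-50,0,1,0,0,0,0,0,0,1,0,0,0,0,0,0,1],
)

```text
clock: 2.2
position: [0.5825, -0.0389, 0.2311]
ee_rot: [0.0, 0.991, 0.134, -0.001]
contact_force: [-0.4, 0.2, -0.6]
width: 0.0855
```

Run:
```python
from h import *
s=get_state(); T=Twt(s); im=save('wrist','w2.png'); np.save('T2.npy',T); print(s['clock'],T.round(3),s['qpos'])
a=cv2.imread('pics/w2.png')
cv2.imwrite('pics/w2z.png',cv2.resize(a[90:260,150:350],None,fx=4,fy=3.5,interpolation=cv2.INTER_CUBIC)[:600])
```

```text
2.2 [[ 0.964  0.265 -0.001  0.583]
 [ 0.265 -0.964 -0.001 -0.039]
 [-0.001  0.001 -1.     0.231]
 [ 0.     0.     0.     1.   ]] [-1.85006828e-01  2.89767493e-01  1.48550659e+00 -1.27998957e-03
  1.36701935e+00  1.11820292e+00]
```

View pics/w2.png

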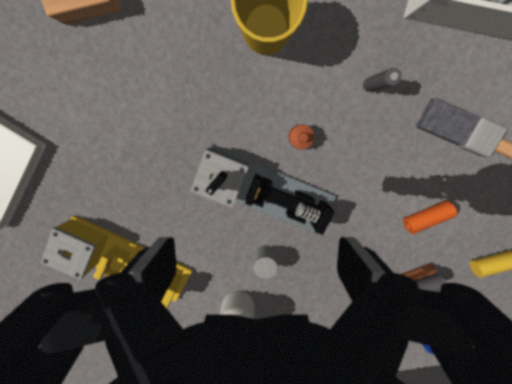

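View pics/w2z.png

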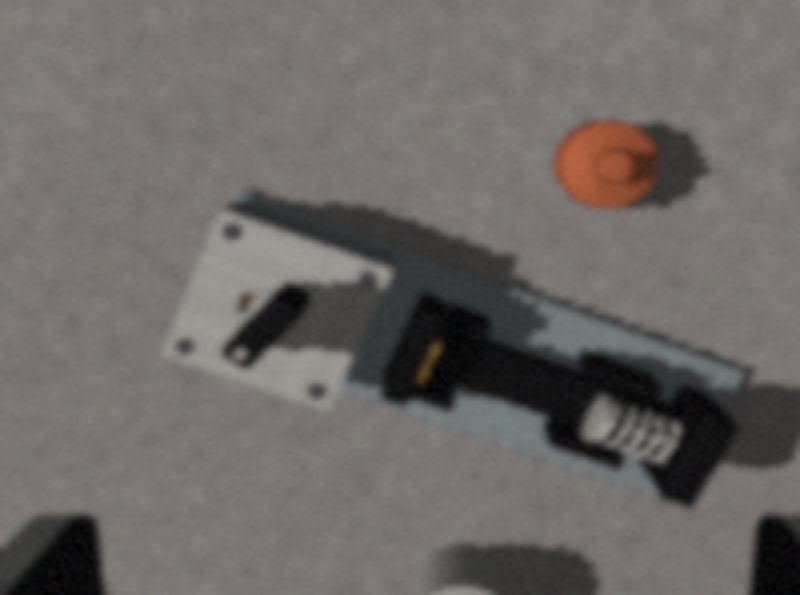

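Run:
```python
from h import *
T=np.load('T2.npy'); C=cam('wrist',T); S=cam('scene')
im=cv2.imread('pics/w2.png'); z=lambda x,y:(150+x/4-.375,90+y/3.5-.357)
g=cv2.cvtColor(im,cv2.COLOR_BGR2GRAY); print(g[150:210:6,188:252:6])
cs=[onz(C,*z(*p),.046) for p in [(228,210),(395,268),(328,408),(165,355)]]
cs=np.array(cs)[:,:2]; print(cs.round(4), cs.mean(0).round(4)); print([np.linalg.norm(cs[i]-cs[i-1]).round(4) for i in range(4)])
m=(g>135).astype(np.uint8); m[:145]=0; m[215:]=0; m[:,:185]=0; m[:,255:]=0
m=cv2.morphologyEx(m,cv2.MORPH_OPEN,np.ones((3,3)))
c=max(cv2.findContours(m,0,1)[0],key=cv2.contourArea); h=cv2.convexHull(c)[:,0]
w=np.array([onz(C,*p,.046)[:2] for p in h])*1000
r=cv2.minAreaRect(w.astype(np.float32)); print('rect',r)
# key bow top (z .079)
for p in [(302,290),(238,355)]: print('key',onz(C,*z(*p),.079).round(4))
# plate corner, contact, block, spring
for n,p,zz in [('platecorner+',(750,375),.008),('block',(735,425),.05),('contact',(430,362),.040),('springtop',(603,395),.046),('springbot',(585,440),.03)]: print(n,onz(C,*z(*p),zz).round(4))
```

```text
[[122 119 124 122  51  47  50  57  55  68 107]
 [119 121 119  92 151 142  76  44  54  52  52]
 [114 122 137 148 151 156 153 154 115  45  50]
 [118 111 150 149 155 145 146 147 152  89  83]
 [114 118 149 149 101  74  13  72  69  72  57]
 [118 142 151 148 105  22  34  72  67  66  54]
 [119 137 150 137  17  28  70  67  70  59  52]
 [120 134 152 110  44 149 151 147 142  56  24]
 [120 117 118 130 146 147 154 142 109  54  19]
 [120 120 118 119 121 115 137 136 122 112  52]]
[[ 0.6005  0.0267]
 [ 0.5945 -0.0265]
 [ 0.5398 -0.0192]
 [ 0.5455  0.0345]] [0.5701 0.0039]
[np.float64(0.0556), np.float64(0.0535), np.float64(0.0552), np.float64(0.054)]
rect ((569.0913696289062, 5.020961761474609), (55.51258850097656, 54.746334075927734), 83.3489761352539)
key [ 0.5863 -0.0032  0.079 ]
key [0.5611 0.0091 0.079 ]
platecorner+ [ 0.5797 -0.1577  0.008 ]
block [ 0.5687 -0.1438  0.05  ]
contact [ 0.5633 -0.0461  0.04  ]
springtop [ 0.5674 -0.1014  0.046 ]
springbot [ 0.5448 -0.105   0.03  ]
```

Call:
drive_tool(
  targets=[0,0,0,2,-44,0,1,0,0,-10.6,0,0,6,1,0,0,-10.6,0,0,6,1,0,0,-10.6,0,0,6,1,0,0,-10.6,0,0,6,1,0,0,-10.6,0,0,6,0.6,0,0,-10.6,0,0,6,0.6,0,0,-10.6,0,0,6,0.6,0,0,-10.6,0,0,6,0.6,0,0,-10.6,0,0,6,0.6,0,0,-10.6,0,0,6,0.6,0,0,-10.6,0,0,6,0.6],
)

```text
clock: 3.75
position: [0.5729, 0.0029, 0.1652]
ee_rot: [0.0, 0.406, 0.914, -0.0]
contact_force: [0.3, 0.3, -0.1]
width: 0.0513
```

Call:
drive_tool(
  targets=[0,0,-10.6,0,0,0,0.6,0,0,-10.6,0,0,0,0.6,0,0,0,0,0,0,0.6,0,0,0,0,0,0,0.6],
)

```text
clock: 4.25
position: [0.5732, 0.0041, 0.1654]
ee_rot: [0.0, 0.234, 0.972, -0.0]
contact_force: [0.8, -0.0, 0.2]
width: 0.0515
```

Run:
```python
from h import *
s=get_state(); T=Twt(s); im=save('wrist','w3.png'); np.save('T3.npy',T); print(s['clock'],T.round(3),s['qpos'])
a=cv2.imread('pics/w3.png')
cv2.imwrite('pics/w3b.png',cv2.resize(a,(768,576),interpolation=cv2.INTER_CUBIC))
```

```text
4.25 [[-0.891  0.455  0.     0.573]
 [ 0.455  0.891 -0.     0.004]
 [-0.    -0.    -1.     0.165]
 [ 0.     0.     0.     1.   ]] [-1.13982582e-01  3.16979144e-01  1.61472873e+00 -3.09139533e-04
  1.20975149e+00 -1.21237339e+00]
```

View pics/w3b.png

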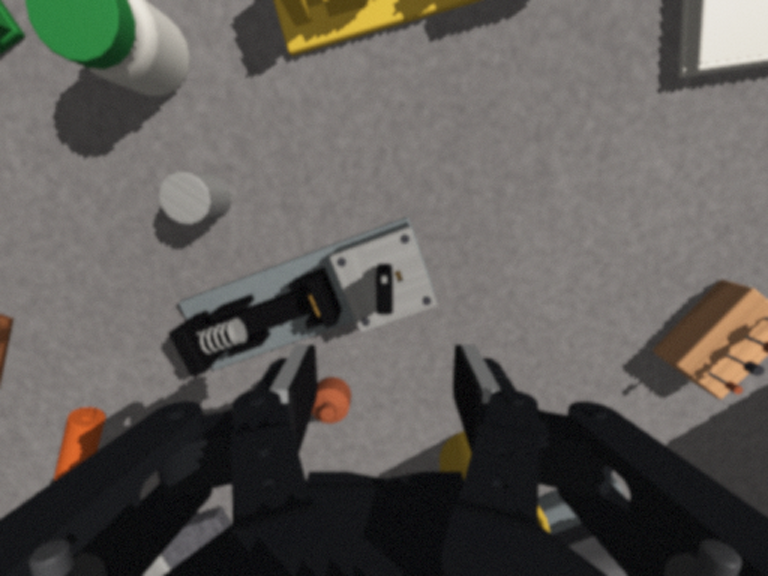

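Run:
```python
from h import *
a=cv2.imread('pics/w3.png')
cv2.imwrite('pics/w3z.png',cv2.resize(a[135:260,110:300],None,fx=4,fy=4,interpolation=cv2.INTER_CUBIC))
```

```text
(no output)
```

View pics/w3z.png

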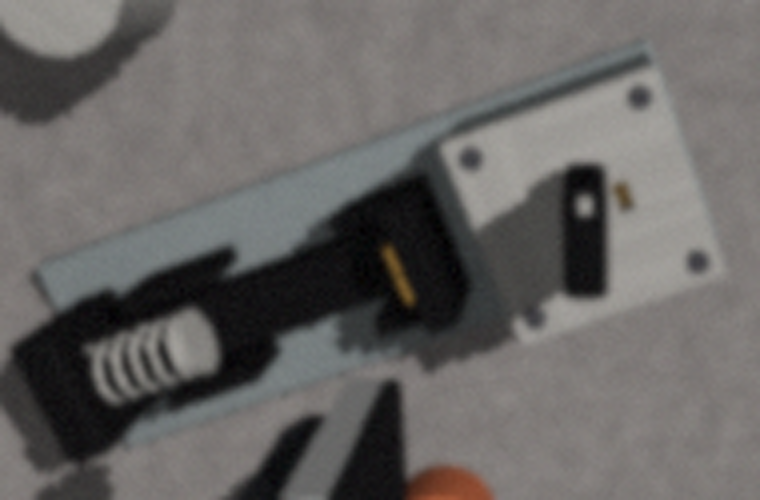

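```bash
cat >> h.py <<'E'
def zz(x,y,x0,y0,f): return (x0+(x+.5)/f-.5,y0+(y+.5)/f-.5)
E
python3 - <<'E'
from h import *
T=np.load('T3.npy'); C=cam('wrist',T); z=lambda p:zz(*p,110,135,4)
ang=lambda d:np.degrees(np.arctan2(d[1],d[0]))
t=np.array([onz(C,*z(p),.046)[:2] for p in [(655,62),(440,145),(523,343),(723,272)]])
sc=np.array([onz(C,*z(p),.046)[:2] for p in [(640,97),(471,159),(533,317),(698,262)]])
for a in(t,sc): print(a.mean(0).round(4),[np.linalg.norm(a[i]-a[i-1]).round(4) for i in range(4)],ang(a[0]-a[1]),ang(a[3]-a[2]),ang(a[1]-a[2])-0,ang(a[0]-a[3]))
p=np.array([onz(C,*z(p),.008)[:2] for p in [(650,42),(38,270),(128,445)]]); print(p.round(4),ang(p[0]-p[1]),np.linalg.norm(p[0]-p[1]),np.linalg.norm(p[2]-p[1]))
k=[onz(C,*z(p),.079)[:2] for p in [(585,165),(585,297)]]; print('key',np.round(k,4),np.mean(k,0),ang(k[0]-k[1]))
E
```

```text
[0.5683 0.0055] [np.float64(0.0552), np.float64(0.0557), np.float64(0.0547), np.float64(0.0539)] 83.99442684858126 83.49972733299023 173.7231290170934 171.90560435043005
[0.5689 0.0053] [np.float64(0.0439), np.float64(0.0438), np.float64(0.0432), np.float64(0.044)] 83.16109234090733 82.24446652403574 172.6976208994175 172.99340444130428
[[ 0.5429  0.0382]
 [ 0.5208 -0.1471]
 [ 0.5787 -0.1544]] 83.21735281961851 0.18665778768501648 0.0583714082766078
key [[ 5.530e-01  1.330e-02]
 [ 5.793e-01 -1.000e-04]] [0.56615304 0.00661631] 152.92562351186172
```

Call:
drive_tool(
  targets=[0,0,0,4,-1,30,0.6,0,0,0,0,0,40,0.5,0,0,0,0,0,30,0.5,0,0,0,0,0,14,0.5,0,0,0,0,0,0,0.5],
)

```text
clock: 4.92
position: [0.569, 0.0063, 0.0507]
ee_rot: [-0.001, 0.232, 0.973, -0.0]
contact_force: [-1.3, 1.0, 0.5]
width: 0.0429
```

Call:
drive_tool(
  targets=[0,0,0,0,0,0,0,0,0,0,0,0,0,0,0,0,0,0,0,0,0,0,0,0,0,0,0,0,0,0,0,0,0,0,0],
  grip_force=30,
)

```text
clock: 5.55
position: [0.5704, 0.0062, 0.0526]
ee_rot: [0.001, 0.232, 0.973, 0.0]
contact_force: [0.1, 0.0, 7.0]
width: 0.0091
```

Run:
```python
from h import *
s=get_state(); T=Twt(s); im=save('wrist','w4.png'); np.save('T4.npy',T); print(s['clock'],T.round(4),s['width'],s['contact_force'],s['moment'])
```

```text
5.55 [[-8.926e-01  4.509e-01  2.800e-03  5.704e-01]
 [ 4.509e-01  8.926e-01 -4.000e-04  6.200e-03]
 [-2.700e-03  9.000e-04 -1.000e+00  5.260e-02]
 [ 0.000e+00  0.000e+00  0.000e+00  1.000e+00]] 0.009125878053055897 [5.64639025e-02 4.22309008e-03 6.97968215e+00] [ 0.06786852 -0.01568369 -0.01271727]
```

View pics/w4.png

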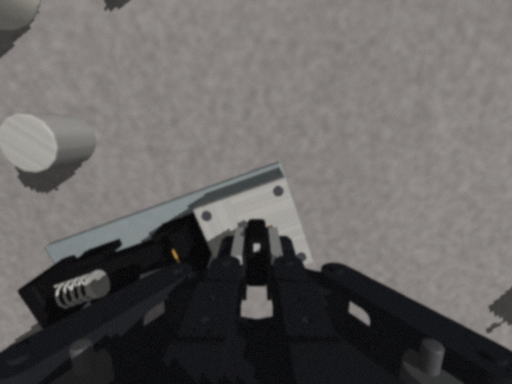

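Call:
drive_tool(
  targets=[0,0,0,0,0,-2,0,0,0,8,0,0,0,0,0,0,8,0,0,0,0,0,0,8,0,0,0,0,0,0,8,0,0,0,0,0,0,0,0,0,0,0],
)

```text
clock: 6.35
position: [0.5687, 0.0055, 0.0531]
ee_rot: [-0.0, 0.49, 0.872, -0.001]
contact_force: [-0.9, -4.2, -0.3]
width: 0.0092
```

Call:
drive_tool(
  targets=[0,0,8,0,0,0,0,0,0,8,0,0,0,0,0,0,8,0,0,0,0,0,0,8,0,0,0,0,0,0,8,0,0,0,0,0,0,0,0,0,0,0,0,0,0,0,0,0,0],
)

```text
clock: 7.22
position: [0.5683, 0.0062, 0.053]
ee_rot: [-0.001, 0.758, 0.652, -0.001]
contact_force: [-3.4, -2.3, 1.2]
width: 0.0094
```

Run:
```python
from h import *
s=get_state(); T=Twt(s); im=save('wrist','w5.png'); np.save('T5.npy',T); print(s['clock'],T.round(4),s['width'],s['contact_force'],s['moment'],np.degrees(np.arctan2(T[1,0],T[0,0])))
a=cv2.imread('pics/w5.png')
cv2.imwrite('pics/w5z.png',cv2.resize(a[110:310,100:350],None,fx=3,fy=3,interpolation=cv2.INTER_CUBIC))
```

```text
7.225 [[ 1.499e-01  9.887e-01 -2.100e-03  5.683e-01]
 [ 9.887e-01 -1.499e-01 -4.000e-04  6.200e-03]
 [-7.000e-04 -2.000e-03 -1.000e+00  5.300e-02]
 [ 0.000e+00  0.000e+00  0.000e+00  1.000e+00]] 0.009446630265156622 [-3.38494759 -2.28512153  1.21334382] [-0.44150227  0.5151865   0.05093463] 81.3799350757056
```

View pics/w5z.png

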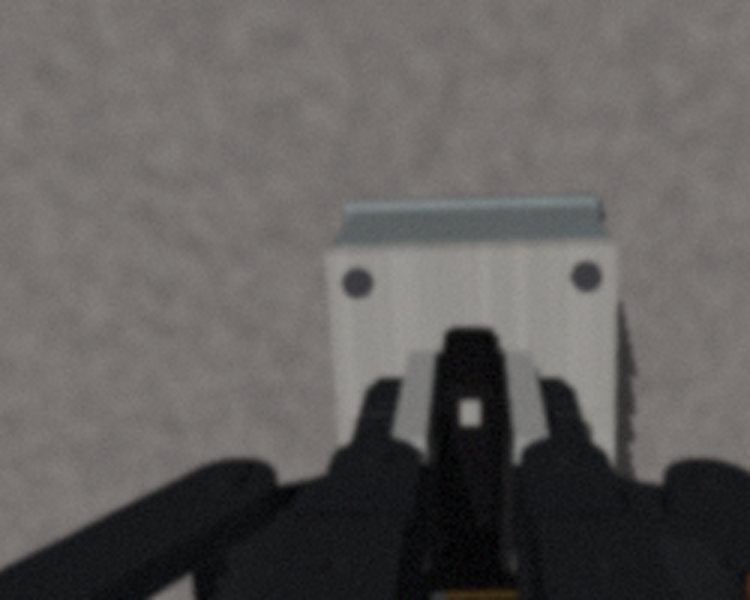

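Call:
drive_tool(
  targets=[0,0,3,0,0,0,0,0,0,3,0,0,0,0,0,0,0,0,0,0,0,0,0,0,0,0,0,0],
)

```text
clock: 7.78
position: [0.5686, 0.0064, 0.053]
ee_rot: [-0.0, 0.792, 0.611, -0.001]
contact_force: [-3.7, -2.1, -0.0]
width: 0.0096
```

Run:
```python
from h import *
s=get_state(); T=Twt(s); print(s['clock'],s['position'],s['contact_force'],s['moment'],np.degrees(np.arctan2(T[1,0],T[0,0])))
```

```text
7.775 [0.56859874 0.00640553 0.05300635] [-3.69435339 -2.11792781 -0.00846134] [-0.464488    0.66881773  0.04576268] 75.28690500964616
```

Call:
drive_tool(
  targets=[0,0,3,0,0,0,0,0,0,0,0,0,0,0,0,0,0,0,0,0,0],
)

```text
clock: 8.15
position: [0.5688, 0.0065, 0.053]
ee_rot: [-0.0, 0.808, 0.59, -0.0]
contact_force: [-3.7, -1.6, -1.1]
width: 0.0096
```

Run:
```python
from h import *
s=get_state(); T=Twt(s); im=save('wrist','w6.png');print(s['clock'],s['position'],s['contact_force'],s['moment'],np.degrees(np.arctan2(T[1,0],T[0,0])))
a=cv2.imread('pics/w6.png')
cv2.imwrite('pics/w6z.png',cv2.resize(a[110:310,100:350],None,fx=3,fy=3,interpolation=cv2.INTER_CUBIC))
```

```text
8.15 [0.56884446 0.00649503 0.05303641] [-3.71714062 -1.61622986 -1.07107295] [-0.40005499  0.67908778  0.00342799] 72.26384594250608
```

View pics/w6z.png

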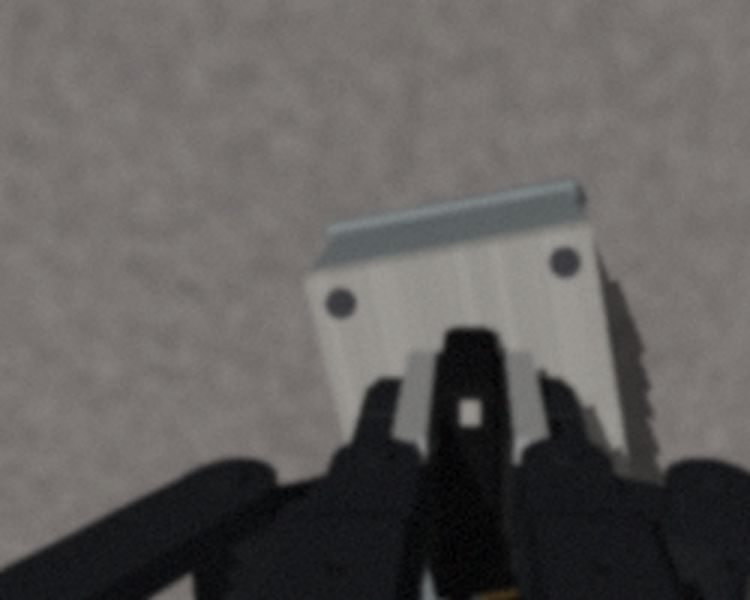

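Call:
drive_tool(
  targets=[0,0,-8,0,0,0,0,0,0,-8,0,0,0,0,0,0,0,0,0,0,0,0,0,0,0,0,0,0,0,0,5,0,0,0,0,0,0,0,0,0,0,0,0,0,0,0,0,0,0],
)

```text
clock: 9.07
position: [0.5699, 0.0065, 0.0535]
ee_rot: [0.0, 0.748, 0.664, 0.001]
contact_force: [-0.6, -2.3, -1.5]
width: 0.0093
```

Call:
drive_tool(
  targets=[0,0,0,0,0,-3,0,0,0,0,0,0,-3,0,0,0,0,0,0,0,0],
)

```text
clock: 9.45
position: [0.5698, 0.0064, 0.0598]
ee_rot: [0.0, 0.748, 0.664, 0.001]
contact_force: [0.5, 0.3, 0.3]
width: 0.0094
```

Call:
drive_tool(
  targets=[0,0,0,0,0,-10,0,0,0,0,0,0,-10,0,0,0,0,0,0,-20,0,0,0,0,0,0,-40,0,0,0,0,0,0,-40,0,0,0,0,0,0,0,0],
)

```text
clock: 10.2
position: [0.572, 0.0061, 0.1838]
ee_rot: [0.003, 0.748, 0.664, 0.003]
contact_force: [0.2, -1.0, -0.6]
width: 0.0095
```

Run:
```python
from h import *
s=get_state(); T=Twt(s); im=save('wrist','w7.png');save('scene','s7.png');np.save('T7.npy',T);print(s['clock'],T.round(4),s['width'],s['qpos'])
b=cv2.imread('pics/s7.png'); a=cv2.imread('pics/w7.png')
cv2.imwrite('pics/w7z.png',np.hstack([a[:360,:400],cv2.resize(b[140:270,200:330],(360,360),interpolation=cv2.INTER_CUBIC)]))
C=cam('scene')
for n in[(.51,.32)]: print(proj(C,(*n,.018)))
```

```text
10.2 [[ 1.183e-01  9.929e-01  9.100e-03  5.720e-01]
 [ 9.930e-01 -1.183e-01 -1.000e-03  6.100e-03]
 [ 1.000e-04  9.200e-03 -1.000e+00  1.838e-01]
 [ 0.000e+00  0.000e+00  0.000e+00  1.000e+00]] 0.009456562792369963 [-1.10904976e-01  2.96817692e-01  1.59631274e+00  4.25699551e-05
  1.23928037e+00  7.70306382e-03]
[339.78319811 162.44138042]
```

View pics/w7z.png

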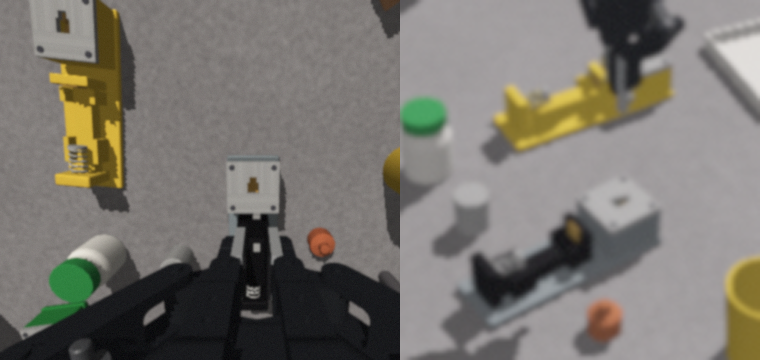

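Call:
drive_tool(
  targets=[0,0,0,50,-20,0,0,0,0,0,50,-20,0,0,0,0,0,50,-20,0,0,0,0,0,50,-20,0,0,0,0,0,50,-20,0,0,0,0,0,0,50,-20,0,0,0,0,10,0,0,0,0,0,0,10,0,0,0,0,0,0,10,0,0,0,0,0,0,10,0,0,0,0,0,0,10,0,0,0,0,0,0,0,0,0,0,0],
)

```text
schema error: expected a multiple of 7 numbers
```

Run:
```python
from h import *
s=get_state(); T=Twt(s); im=save('wrist','w8.png');np.save('T8.npy',T);print(s['clock'],T.round(4),s['width'],s['qpos'])
```

```text
10.3 [[ 1.184e-01  9.930e-01  1.200e-03  5.693e-01]
 [ 9.930e-01 -1.184e-01 -1.000e-04  6.400e-03]
 [-0.000e+00  1.200e-03 -1.000e+00  1.799e-01]
 [ 0.000e+00  0.000e+00  0.000e+00  1.000e+00]] 0.009472822226731048 [-1.10910293e-01  2.99916755e-01  1.60183484e+00 -1.08464957e-05
  1.23867255e+00  7.73147881e-03]
```

View pics/w8.png

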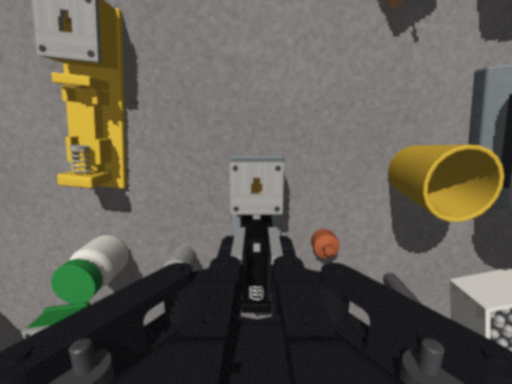

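The move was refused for a miscounted row, so nothing moved. The picture shows the pack's lock empty at (257,186) and the slot aligned, with the key still in the grip.

Call:
drive_tool(
  targets=[0,0,0,50,-20,0,0,0,0,0,50,-20,0,0,0,0,0,50,-20,0,0,0,0,0,50,-20,0,0,0,0,0,50,-20,0,0,0,0,0,50,-20,0,0,0,0,10,0,0,0,0,0,0,10,0,0,0,0,0,0,10,0,0,0,0,0,0,10,0,0,0,0,0,0,10,0,0,0,0,0,0,0,0,0,0,0],
)

```text
clock: 11.85
position: [0.4849, 0.3181, 0.1777]
ee_rot: [0.0, 0.958, 0.287, -0.002]
contact_force: [-0.1, -0.1, -0.2]
width: 0.0095
```

Run:
```python
from h import *
s=get_state(); T=Twt(s); im=save('wrist','w9.png');np.save('T9.npy',T);print(s['clock'],T.round(4),s['width'],s['qpos'])
T8=np.load('T8.npy'); print('lock',onz(cam('wrist',T8),257,185,.046))
```

```text
11.85 [[ 8.356e-01  5.493e-01 -2.800e-03  4.849e-01]
 [ 5.493e-01 -8.356e-01 -1.500e-03  3.181e-01]
 [-3.200e-03 -3.000e-04 -1.000e+00  1.777e-01]
 [ 0.000e+00  0.000e+00  0.000e+00  1.000e+00]] 0.00950983248848822 [ 4.60638015e-01  3.19049697e-01  1.57891293e+00 -7.22718732e-05
  1.24683888e+00  1.44991855e+00]
lock [0.57112337 0.00941343 0.046     ]
```

View pics/w9.png

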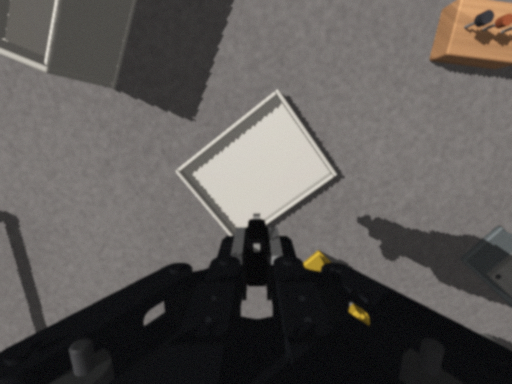

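Run:
```python
from h import *
C=cam('wrist',np.load('T9.npy'))
for p in [(278,91),(338,175),(178,171),(258,166)]: print(onz(C,*p,.018).round(3))
```

```text
[0.579 0.352 0.018]
[0.543 0.245 0.018]
[0.448 0.398 0.018]
[0.502 0.326 0.018]
```

Call:
drive_tool(
  targets=[0,0,0,14,0,0,0,0,9,0,0,0,0,0,0,9,0,0,0,0,0,0,9,0,0,0,0,0,0,9,0,0,0,0,0,0,9,0,0,0,0,0,0,0,0,-30,0,30,0,0,0,0,-30,0,30,0,0,0,0,-30,0,30,0,0,0,0,0,0,0,0],
)

```text
clock: 13.15
position: [0.4849, 0.3508, 0.1182]
ee_rot: [-0.13, 0.895, 0.283, 0.319]
contact_force: [0.4, 0.3, -0.4]
width: 0.0094
```

Run:
```python
from h import *
s=get_state(); T=Twt(s); im=save('wrist','w10.png');save('scene','s10.png');print(s['clock'],T.round(4),s['qpos'],s['contact_force'])
b=cv2.imread('pics/s10.png'); a=cv2.imread('pics/w10.png')
cv2.imwrite('pics/w10z.png',np.hstack([a[:360,:400],cv2.resize(b[100:220,270:390],(360,360),interpolation=cv2.INTER_CUBIC)]))
```

```text
13.15 [[ 0.6373  0.5887  0.4973  0.4849]
 [ 0.4237 -0.8067  0.4121  0.3508]
 [ 0.6437 -0.0519 -0.7635  0.1182]
 [ 0.      0.      0.      1.    ]] [0.39200956 0.20186065 2.22339653 1.38444773 0.19541944 0.03843891] [ 0.39277266  0.26394993 -0.37988347]
```

View pics/w10z.png

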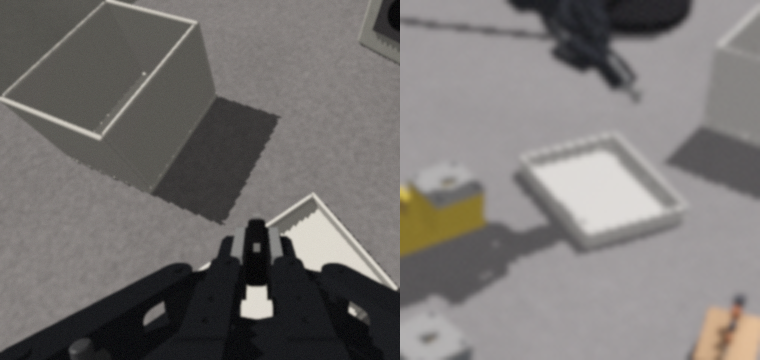

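Call:
drive_tool(
  targets=[0,0,0,20,-1,-23,0,0,0,0,20,-1,-23,0,0,-8,0,0,0,0,0,0,-8,0,0,0,0,0,0,-8,0,0,0,0,0,0,-8,0,0,0,0,0,0,0,0,0,0,0],
)

```text
schema error: expected a multiple of 7 numbers
```

Run:
```python
from h import *
s=get_state(); T=Twt(s); print(s['clock'],T.round(4),s['qpos'],s['contact_force'])
y=np.radians(33); Rd=np.array([[np.cos(y),np.sin(y),0],[np.sin(y),-np.cos(y),0],[0,0,-1]])
print('rv to down yaw33',np.degrees(R.from_matrix(T[:3,:3].T@Rd).as_rotvec()))
print('to target',T[:3,:3].T@(np.array([.499,.323,.16])-T[:3,3])*1000)
```

```text
13.25 [[ 0.6343  0.5903  0.4993  0.4856]
 [ 0.4248 -0.8057  0.4128  0.3511]
 [ 0.6459 -0.0497 -0.7618  0.1198]
 [ 0.      0.      0.      1.    ]] [0.39201286 0.19986265 2.2218872  1.38069766 0.19545615 0.03999461] [ 0.78830019  1.11087563 -1.03368378]
rv to down yaw33 [ -3.86378148 -40.19517296   2.09098998]
to target [ 22.51138828  28.53004037 -35.48499086]
```

Call:
drive_tool(
  targets=[0,0,0,20,-1,-23,0,0,0,0,20,-1,-23,0,0,-8,0,0,0,0,0,0,-8,0,0,0,0,0,0,-8,0,0,0,0,0,0,-8,0,0,0,0,0,0,0,0,0,0,0,0],
)

```text
clock: 14.12
position: [0.4869, 0.362, 0.1686]
ee_rot: [-0.067, 0.942, 0.315, 0.093]
contact_force: [0.0, -0.1, -0.6]
width: 0.0096
```

Run:
```python
from h import *
s=get_state(); T=Twt(s); print(s['clock'],T.round(4),s['qpos'],s['width'])
y=np.radians(33); Rd=np.array([[np.cos(y),np.sin(y),0],[np.sin(y),-np.cos(y),0],[0,0,-1]])
print('rv to down yaw33',np.degrees(R.from_matrix(T[:3,:3].T@Rd).as_rotvec()))
print('to target',T[:3,:3].T@(np.array([.499,.323,.16])-T[:3,3])*1000)
```

```text
14.125 [[ 0.7841  0.6064  0.1324  0.4869]
 [ 0.5817 -0.7924  0.1839  0.362 ]
 [ 0.2164 -0.0672 -0.974   0.1686]
 [ 0.      0.      0.      1.    ]] [0.46027913 0.25856719 1.71852725 0.12923252 0.96557786 1.32228179] 0.009578697000643713
rv to down yaw33 [ -4.31997462 -12.3686558    3.98453413]
to target [-15.01690506  38.81423846   2.86007077]
```

Call:
drive_tool(
  targets=[0,0,0,-15,39,3,0,-4.3,-8,4,0,0,0,0,0,-8,0,0,0,0,0,0,-9,0,0,0,0,0,0,-9,0,0,0,0,0,0,-9,0,0,0,0,0,0,0,0,0,0,0,0],
)

```text
clock: 15.0
position: [0.4959, 0.3216, 0.1539]
ee_rot: [0.073, 0.924, 0.273, -0.258]
contact_force: [-0.9, -0.3, -0.2]
width: 0.0092
```

Run:
```python
from h import *
s=get_state(); T=Twt(s); print(s['clock'],T.round(4),s['qpos'],s['width'])
print('to target',T[:3,:3].T@(np.array([.5,.324,.034])-T[:3,3])*1000)
print(onz(cam('scene'),404,140,.05), onz(cam('side'),95,330,.05))
```

```text
15.0 [[ 0.7177  0.5421 -0.4371  0.4959]
 [ 0.4666 -0.8403 -0.276   0.3216]
 [-0.5169 -0.0058 -0.856   0.1539]
 [ 0.      0.      0.      1.    ]] [ 0.48320535  0.65941131  1.17624405 -0.04299481  1.84755442  1.47919096] 0.009180876076170129
to target [ 66.04563625   0.85726843 100.22605873]
[0.59363922 0.52201544 0.05      ] [0.5566327  0.58574384 0.05      ]
```

Box is about 0.2 m away, clear. Lowering now.

Call:
drive_tool(
  targets=[0,0,0,20,0,30,0,0,0,0,20,0,30,0,0,0,0,14,0,22,0,0,0,0,12,0,18,0,0,0,0,0,0,0,0,0,0,0,0,0,0,0],
)

```text
clock: 15.75
position: [0.4996, 0.3254, 0.0397]
ee_rot: [0.072, 0.924, 0.273, -0.256]
contact_force: [0.6, -0.4, -0.1]
width: 0.0094
```

Run:
```python
from h import *
s=get_state(); T=Twt(s); im=save('wrist','w11.png');save('scene','s11.png');print(s['clock'],T.round(4)[:3,3],s['contact_force'])
b=cv2.imread('pics/s11.png'); a=cv2.imread('pics/w11.png')
cv2.imwrite('pics/w11z.png',np.hstack([a[:360,:400],cv2.resize(b[100:220,270:390],(360,360),interpolation=cv2.INTER_CUBIC)]))
```

```text
15.75 [0.4996 0.3254 0.0397] [ 0.56431607 -0.36209318 -0.06511963]
```

View pics/w11z.png

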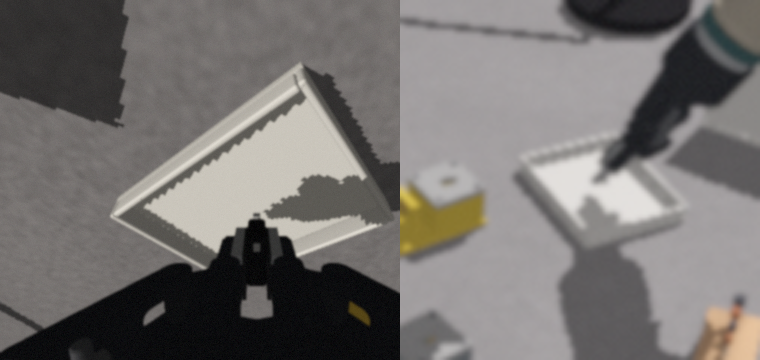

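Call:
drive_tool(
  targets=[0,0,0,2,0,3,0,0,0,0,1,0,2,0,0,0,0,0,0,0,0,0,0,0,0,0,0,0.4,0,0,0,0,0,0,0.4,0,0,0,0,0,0,0.4,0,0,0,0,0,0,0.4],
)

```text
clock: 16.73
position: [0.4993, 0.3253, 0.0325]
ee_rot: [0.072, 0.924, 0.273, -0.257]
contact_force: [-0.6, 0.3, -0.2]
width: 0.034
```

Call:
drive_tool(
  targets=[0,0,0,0,0,-40,0.4,0,0,0,0,0,-40,0.4,0,0,0,0,0,-20,0.5,0,9,0,0,0,-20,0.5,0,9,0,0,0,0,0.5,0,9,0,0,0,0,0.5,0,0,0,0,0,0,0.5],
)

```text
clock: 17.6
position: [0.5482, 0.3565, 0.1365]
ee_rot: [0.007, 0.959, 0.283, -0.036]
contact_force: [-0.3, 0.8, 0.3]
width: 0.0424
```

Run:
```python
from h import *
s=get_state(); T=Twt(s); im=save('wrist','w12.png');save('scene','s12.png');print(s['clock'],T.round(4),s['qpos'],s['contact_force'])
b=cv2.imread('pics/s12.png'); a=cv2.imread('pics/w12.png')
cv2.imwrite('pics/w12z.png',np.hstack([a[:360,:400],cv2.resize(b[100:220,270:390],(360,360),interpolation=cv2.INTER_CUBIC)]))
y=np.radians(33); Rd=np.array([[np.cos(y),np.sin(y),0],[np.sin(y),-np.cos(y),0],[0,0,-1]])
print('rv to down yaw33',np.degrees(R.from_matrix(T[:3,:3].T@Rd).as_rotvec()))
```

```text
17.6 [[ 0.8378  0.5422 -0.0642  0.5482]
 [ 0.5413 -0.8402 -0.0334  0.3565]
 [-0.072  -0.0068 -0.9974  0.1365]
 [ 0.      0.      0.      1.    ]] [ 4.70691550e-01  4.91115315e-01  1.40547730e+00 -6.50749923e-04
  1.31738180e+00  1.46831664e+00] [-0.33480486  0.79841266  0.32307701]
rv to down yaw33 [-0.3944587   4.12852289 -0.14898739]
```

View pics/w12z.png

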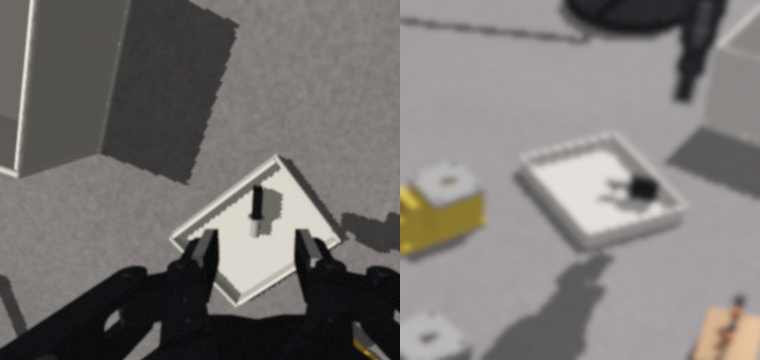

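The key lies flat in the white tray (wrist view, shaft at (257,210)). Now to the cell.

Call:
drive_tool(
  targets=[0,4,0,0,0,-35,0.6,0,0,0,-38,48,-10,0.6,0,0,0,-38,48,0,0.6,0,0,0,-38,48,0,0.6,0,0,0,-38,48,0,0.6,0,0,0,-38,48,0,0.6,0,0,0,-38,48,0,0.6,0,0,0,-38,48,0,0.6,0,0,0,-38,48,0,0.6,0,0,0,-38,48,0,0.6,0,0,0,-38,48,0,0.6,0,0,0,-38,48,0,0.6],
)

```text
clock: 19.2
position: [0.4906, -0.3147, 0.1764]
ee_rot: [-0.003, 0.959, 0.283, -0.001]
contact_force: [1.1, -0.2, -0.1]
width: 0.0511
```

Call:
drive_tool(
  targets=[0,0,-9.7,0,0,0,0.6,0,0,-9.7,0,0,0,0.6,0,0,-9.7,0,0,0,0.6,0,0,-9.7,0,0,0,0.6,0,0,-9.7,0,0,0,0.6,0,0,-9.7,0,0,0,0.6,0,0,-9.7,0,0,0,0.6,0,0,-9.7,0,0,0,0.6,0,0,-9.7,0,0,0,0.6,0,0,-9.7,0,0,0,0.6,0,0,0,0,0,0,0.6,0,0,0,0,0,0,0.6],
)

```text
clock: 20.7
position: [0.4898, -0.3118, 0.1762]
ee_rot: [-0.003, 0.425, 0.905, 0.002]
contact_force: [0.3, 0.1, 0.5]
width: 0.0514
```

Run:
```python
from h import *
s=get_state(); T=Twt(s); im=save('wrist','w13.png');np.save('T13.npy',T);print(s['clock'],T.round(4),s['qpos'],s['contact_force'])
a=cv2.imread('pics/w13.png')
cv2.imwrite('pics/w13b.png',cv2.resize(a,(768,576),interpolation=cv2.INTER_CUBIC))
```

```text
20.7 [[-0.6389  0.7693 -0.0035  0.4898]
 [ 0.7693  0.6389  0.0062 -0.3118]
 [ 0.007   0.0013 -1.      0.1762]
 [ 0.      0.      0.      1.    ]] [-0.68828639  0.3228936   1.57704219  0.00275473  1.24829726 -1.38225078] [0.32002722 0.11481371 0.53014017]
```

View pics/w13b.png

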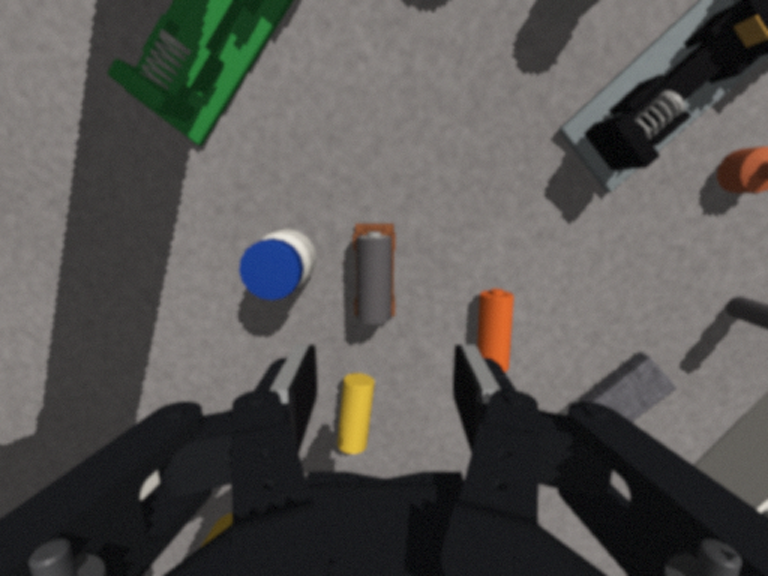

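Run:
```python
from h import *
a=cv2.imread('pics/w13.png')
cv2.imwrite('pics/w13z.png',cv2.resize(a[140:225,155:275],None,fx=6,fy=6,interpolation=cv2.INTER_CUBIC))
```

```text
(no output)
```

View pics/w13z.png

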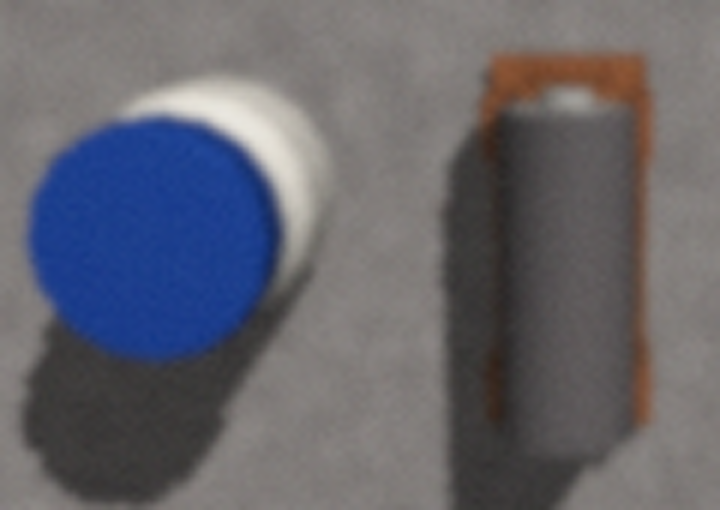

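Run:
```python
from h import *
ang=lambda d:np.degrees(np.arctan2(d[1],d[0]))
T=np.load('T13.npy');C=cam('wrist',T); z=lambda p:zz(*p,155,140,6)
for dz in (0,-.004):
  sh=onz(C,*z((567,112)),.040+dz); fl=onz(C,*z((571,458)),.040+dz); nt=onz(C,*z((568,90)),.027+dz)
  print(dz,'sh',sh.round(4),'fl',fl.round(4),'len',np.linalg.norm(sh-fl),'yaw',ang(sh-fl),'nub',nt.round(4),'mid',(fl+ (sh-fl)/62*32.5).round(4))
  # across at mid using silhouettes z .027
  l=onz(C,*z((503,280)),.03+dz); r=onz(C,*z((635,280)),.03+dz); print((l+r)/2,np.linalg.norm(l-r))
  tb=onz(C,*z((155,238)),.06+dz); print('tub',tb)
m=(fl+(sh-fl)/62*32.5); 
T1=np.load('T1.npy');C1=cam('wrist',T1); z1=lambda p:zz(*p,210,120,5)
a=onz(C1,*z1((120,228)),.03); b=onz(C1,*z1((345,118)),.03); print('w1',a,b,ang(a-b),np.linalg.norm(a-b), (a+b)/2)
print('tub1',onz(C1,*z1((296,462)),.06))
```

```text
0 sh [ 0.4637 -0.2924  0.04  ] fl [ 0.5038 -0.3401  0.04  ] len 0.0622859251524287 yaw 129.99446989013347 nub [ 0.4621 -0.2906  0.027 ] mid [ 0.4828 -0.3151  0.04  ]
[ 0.48387647 -0.31674035  0.03      ] 0.023977929368998487
tub [ 0.42428463 -0.34842771  0.06      ]
-0.004 sh [ 0.464  -0.2928  0.036 ] fl [ 0.5046 -0.3412  0.036 ] len 0.06318454059250199 yaw 129.99446989013347 nub [ 0.4623 -0.291   0.023 ] mid [ 0.4833 -0.3158  0.036 ]
[ 0.48437396 -0.3174956   0.026     ] 0.024311822363299287
tub [ 0.42391355 -0.34976375  0.056     ]
w1 [ 0.46447353 -0.29266208  0.03      ] [ 0.50609553 -0.33989567  0.03      ] 131.38633880197528 0.06295556547264668 [ 0.48528453 -0.31627887  0.03      ]
tub1 [ 0.42554743 -0.34915044  0.06      ]
```

Call:
drive_tool(
  targets=[0,0,0,0,-7,30,0.5,0,0,0,0,0,40,0.5,0,0,0,0,0,40,0.5,0,0,0,0,0,30,0.5,0,0,0,0,0,0,0.5,0,0,0,0,0,0,0.5],
)

```text
clock: 21.5
position: [0.4839, -0.3154, 0.0376]
ee_rot: [-0.002, 0.424, 0.906, 0.002]
contact_force: [0.6, 0.6, 1.1]
width: 0.0425
```

Run:
```python
from h import *
s=get_state(); T=Twt(s); im=save('wrist','w14.png');save('scene','s14.png');np.save('T14.npy',T);print(s['clock'],T.round(4),s['width'])
a=cv2.imread('pics/w14.png'); b=cv2.imread('pics/s14.png')
cv2.imwrite('pics/w14b.png',np.hstack([a[100:384,60:450],cv2.resize(b[215:310,90:220],(390,284))]))
```

```text
21.5 [[-0.6403  0.7682 -0.0016  0.4839]
 [ 0.7682  0.6402  0.0047 -0.3154]
 [ 0.0046  0.0018 -1.      0.0376]
 [ 0.      0.      0.      1.    ]] 0.042485678323990805
```

View pics/w14b.png

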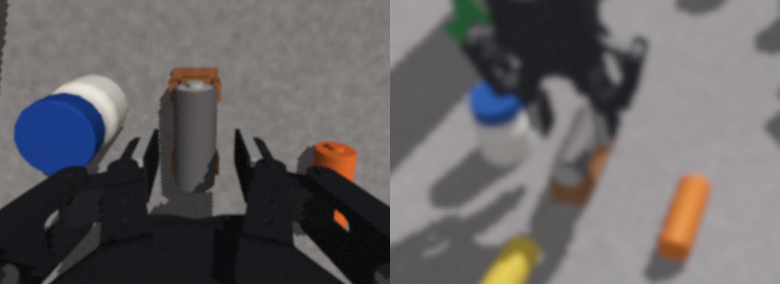

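Call:
drive_tool(
  targets=[0,0,0,0,0,10,0.46,0,0,0,0,0,8,0.46,0,0,0,0,0,0,0.46],
)

```text
clock: 21.98
position: [0.4823, -0.314, 0.0177]
ee_rot: [-0.004, 0.424, 0.906, 0.002]
contact_force: [-0.5, -0.2, 0.2]
width: 0.0393
```

Run:
```python
from h import *
s=get_state(); T=Twt(s); im=save('wrist','w15.png');save('scene','s15.png');save('side','d15.png');print(s['clock'],T.round(4)[:3,3],s['width'],s['contact_force'])
a=cv2.imread('pics/d15.png'); b=cv2.imread('pics/s15.png')
cv2.imwrite('pics/w15b.png',np.hstack([cv2.resize(a[100:200,260:380],(390,325)),cv2.resize(b[200:310,90:220],(390,325))]))
```

```text
21.975 [ 0.4823 -0.314   0.0177] 0.03929356290354124 [-0.5417182  -0.16123655  0.16466314]
```

View pics/w15b.png

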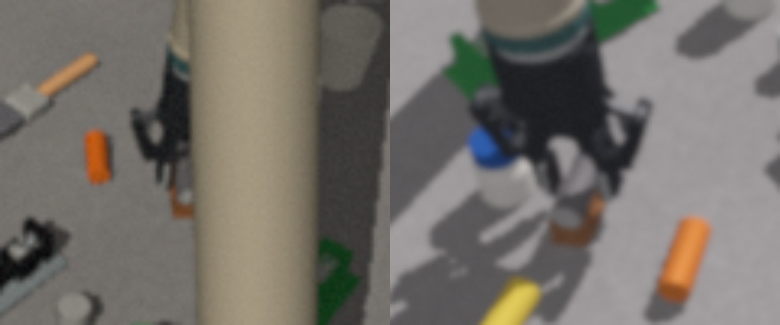

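Run:
```python
from h import *
from scipy.optimize import fsolve
T=Twt(); C=cam('scene'); p=lambda x,y:(90+(x-390)/3,200+y/325*110)
for q in [(645,105),(640,135),(612,190),(470,100),(500,150)]:
    f=lambda v:proj(C,T[:3,3]+v[0]*T[:3,1]+v[1]*np.array([0,0,1]))-p(*q)
    print(q,fsolve(f,[.03,.05]).round(4))
print(proj(C,(.4245,-.349,.06)))
```

```text
(645, 105) [0.0674 0.1065]
(640, 135) [0.0588 0.0732]
(612, 190) [0.0262 0.0053]
(470, 100) [-0.0691  0.093 ]
(500, 150) [-0.0577  0.0393]
[124.44439065 246.17808615]
```

Call:
drive_tool(
  targets=[0,0,0,-2,0,9,0.46,0,0,0,0,0,0,0.46,0,0,0,0,0,0,0,0,0,0,0,0,0,0,0,0,0,0,0,0,0,0,0,0,0,0,0,0],
  grip_force=50,
)

```text
clock: 22.88
position: [0.4841, -0.3167, 0.0098]
ee_rot: [-0.002, 0.424, 0.906, 0.001]
contact_force: [-1.9, -1.8, 6.0]
width: 0.0249
```

Run:
```python
from h import *
s=get_state(); T=Twt(s); print(s['clock'],T.round(4),s['width'],s['contact_force'])
```

```text
22.875 [[-6.409e-01  7.676e-01 -3.000e-03  4.841e-01]
 [ 7.676e-01  6.409e-01  4.700e-03 -3.167e-01]
 [ 5.500e-03  7.000e-04 -1.000e+00  9.800e-03]
 [ 0.000e+00  0.000e+00  0.000e+00  1.000e+00]] 0.024935256745200786 [-1.93616356 -1.83134576  5.98912108]
```

Call:
drive_tool(
  targets=[0,0,0,0,0,-30,0,0,0,0,0,0,-40,0,0,0,0,0,0,-40,0,0,0,0,0,0,-40,0,0,0,9.3,27,42,0,0,0,0,0,0,0,0,0],
)

```text
clock: 23.62
position: [0.4996, -0.2657, 0.1593]
ee_rot: [-0.004, 0.495, 0.869, 0.003]
contact_force: [-0.6, -0.1, -1.6]
width: 0.0246
```

```bash
cat > goal.py <<'E'
from h import *
import sys
# target world TCP xyz, yaw, pitch(deg: nub up)
def goal(x,y,z,yaw,pitch=0):
    s=get_state(); T=Twt(s); a=np.radians(yaw)
    Rd=np.array([[np.cos(a),np.sin(a),0],[np.sin(a),-np.cos(a),0],[0,0,-1.]])@R.from_euler('y',pitch,degrees=True).as_matrix()
    print('t',s['clock'],'pos',s['position'].round(4),'F',s['contact_force'].round(1),'M',s['moment'].round(2),'w',round(s['width'],4),'q',s['qpos'].round(2))
    print(' shift',(T[:3,:3].T@(np.array([x,y,z])-T[:3,3])*1000).round(1),'turn',np.degrees(R.from_matrix(T[:3,:3].T@Rd).as_rotvec()).round(2))
E
python3 - <<'E'
from goal import *
goal(.5599,-.0771,.16,83.2)
save('wrist','w16.png')
E
```

```text
t 23.625 pos [ 0.4996 -0.2657  0.1593] F [-0.6 -0.1 -1.6] M [-0.06  0.01 -0.01] w 0.0246 q [-0.62  0.32  1.63  0.01  1.2  -1.15]
 shift [131.4 148.1   0.8] turn [-0.1  -0.58 37.48]
```

View pics/w16.png

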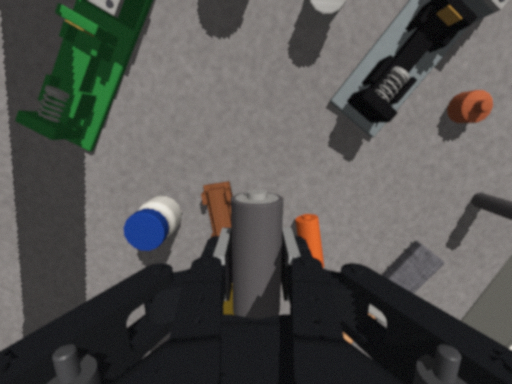

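Call:
drive_tool(
  targets=[0,0,0,33,37,0,0,0,0,0,33,37,0,0,0,0,0,33,37,0,0,0,0,0,32,37,0,0,0,0,9.4,0,0,0,0,0,0,9.4,0,0,0,0,0,0,9.3,0,0,0,0,0,0,9.3,0,0,0,0,0,0,0,0,0,0,0,0,0,0,0,0,0,0],
)

```text
clock: 24.92
position: [0.5603, -0.0816, 0.16]
ee_rot: [-0.004, 0.747, 0.664, 0.001]
contact_force: [0.1, 0.1, -1.3]
width: 0.0247
```

Run:
```python
from goal import *
np.save('T17.npy',Twt()); save('wrist','w17.png')
goal(.5599,-.0771,.16,83.2)
a=cv2.imread('pics/w17.png')
cv2.imwrite('pics/w17b.png',cv2.resize(a[60:320,100:420],None,fx=2.3,fy=2.3,interpolation=cv2.INTER_CUBIC))
```

```text
t 24.975 pos [ 0.5604 -0.0815  0.1602] F [-0.1  0.  -0.9] M [0.02 0.05 0.01] w 0.0244 q [-0.27  0.31  1.63  0.01  1.2  -0.15]
 shift [ 4.3 -1.   0.2] turn [-0.26 -0.32  0.04]
```

View pics/w17b.png

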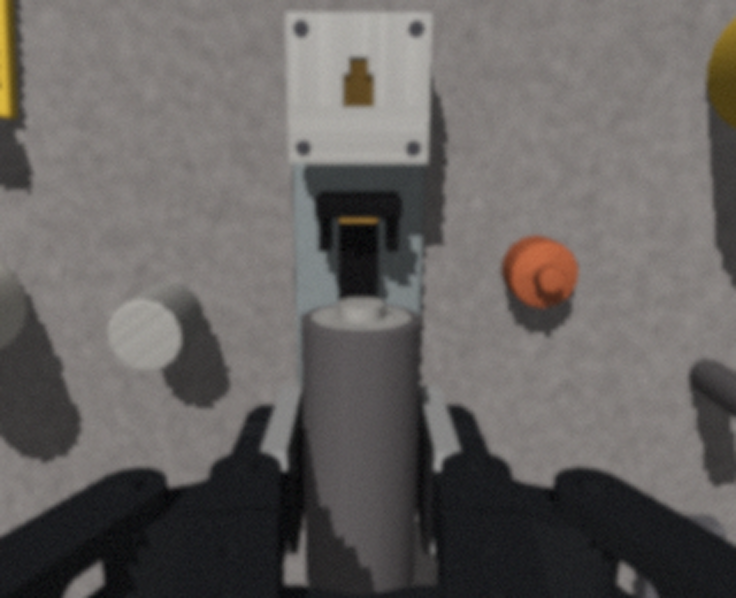

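Run:
```python
from h import *
T=np.load('T17.npy');C=cam('wrist',T)
# tower corners/screws mean row
for n,p in [('screws',((301+416+303+413)/4,(29+28+149+148)/4)),('towermid',(359,(12+163)/2))]:
  u,v=100+(p[0]+.5)/2.3-.5,60+(p[1]+.5)/2.3-.5
  for z in(.046,.042):
    w=onz(C,u,v,z); print(n,z,w.round(4),'tool',(T[:3,:3].T@(w-T[:3,3])*1000).round(1))
T8=np.load('T8.npy');C8=cam('wrist',T8)
for z in(.046,.042): print(onz(C8,257,185,z))
```

```text
screws 0.046 [0.5693 0.0053 0.046 ] tool [ 86.7  -0.7 114.5]
screws 0.042 [0.5693 0.0056 0.042 ] tool [ 87.   -0.7 118.5]
towermid 0.046 [0.5696 0.0056 0.046 ] tool [ 87.   -0.4 114.5]
towermid 0.042 [0.5696 0.006  0.042 ] tool [ 87.4  -0.4 118.5]
[0.57058445 0.00922269 0.046     ]
[0.57049029 0.00831684 0.042     ]
```

```bash
cat >> goal.py <<'E'
O=np.array([.5597,-.0775]); YAW=83.2
def cellgoal(xf,zf,th,dy=0):
    t=np.radians(th); c,s=np.cos(t),np.sin(t)
    px=xf+32.5*c+17.2*s-.6*c; pz=zf+32.5*s-17.2*c-.6*s
    a=np.radians(YAW); w=O+np.array([np.cos(a),np.sin(a)])*px/1000+np.array([-np.sin(a),np.cos(a)])*dy/1000
    goal(w[0],w[1],pz/1000,YAW,th)
def where():
    T=Twt(); a=np.radians(YAW); e=np.array([np.cos(a),np.sin(a)]); n=np.array([-e[1],e[0]])
    th=np.degrees(np.arcsin(T[2,0])); t=np.radians(th); c,s=np.cos(t),np.sin(t)
    d=(T[:2,3]-O)*1000; px=d@e; pz=T[2,3]*1000
    print('xf %.1f zf %.1f th %.1f lat %.1f'%(px-17.2*s+.6*c-32.5*c, pz+17.2*c+.6*s-32.5*s, th, d@n))
E
python3 - <<'E'
from goal import *
where(); cellgoal(-20,75,25)
E
```

```text
xf -35.9 zf 177.2 th 0.3 lat -1.1
t 24.975 pos [ 0.5604 -0.0815  0.1602] F [-0.1  0.  -0.9] M [0.02 0.05 0.01] w 0.0244 q [-0.27  0.31  1.63  0.01  1.2  -0.15]
 shift [19.6 -0.7 87.4] turn [-2.600e-01  2.468e+01 -2.000e-02]
```

Call:
drive_tool(
  targets=[0,0,0,20,-1,30,0,0,8.2,0,0,0,20,0,0,8.2,0,0,0,0,0,0,8.2,0,0,0,0,0,0,0,0,0,0,0,0,0,0,0,0,0,0,0],
)

```text
clock: 25.72
position: [0.5617, -0.0609, 0.1108]
ee_rot: [-0.144, 0.731, 0.648, 0.16]
contact_force: [-1.0, -0.1, -0.6]
width: 0.0239
```

Run:
```python
from goal import *
where(); cellgoal(-20,50,25)
```

```text
xf -19.5 zf 113.0 th 24.8 lat -0.0
t 25.725 pos [ 0.5617 -0.0609  0.1108] F [-1.  -0.1 -0.6] M [-0.24  0.12  0.02] w 0.0239 q [-0.49  0.41  1.71  0.43  1.22 -0.56]
 shift [-26.9   0.2  56.9] turn [-0.18  0.17 -0.12]
```

Call:
drive_tool(
  targets=[0,0,0,-13,0,28,0,0,0,0,-10,0,20,0,0,0,0,-4,0,9,0,0,0,0,0,0,0,0],
)

```text
clock: 26.22
position: [0.5615, -0.0604, 0.0479]
ee_rot: [-0.145, 0.73, 0.648, 0.16]
contact_force: [-0.3, 0.5, -0.7]
width: 0.0246
```

Run:
```python
from goal import *
where(); 
save('wrist','w18.png'); save('scene','s18.png'); save('side','d18.png')
cellgoal(-20,38,25)
a=cv2.imread('pics/w18.png');b=cv2.imread('pics/s18.png');d=cv2.imread('pics/d18.png')
cv2.imwrite('pics/w18b.png',np.hstack([cv2.resize(a[100:340,140:370],(288,300)),cv2.resize(b[180:270,210:310],(333,300),interpolation=cv2.INTER_CUBIC),cv2.resize(d[150:220,215:290],(175,163),interpolation=cv2.INTER_CUBIC).repeat(1,0) if 0 else cv2.resize(d[140:230,220:270],(167,300),interpolation=cv2.INTER_CUBIC)]))
```

```text
xf -19.0 zf 50.0 th 24.9 lat 0.3
t 26.375 pos [ 0.5622 -0.0613  0.0487] F [-0.6  0.6 -1.5] M [-0.26  0.06  0.03] w 0.0242 q [-0.49  0.49  1.77  0.46  1.1  -0.63]
 shift [-5.5 -0.6 11.6] turn [-0.08  0.13 -0.06]
```

View pics/w18b.png

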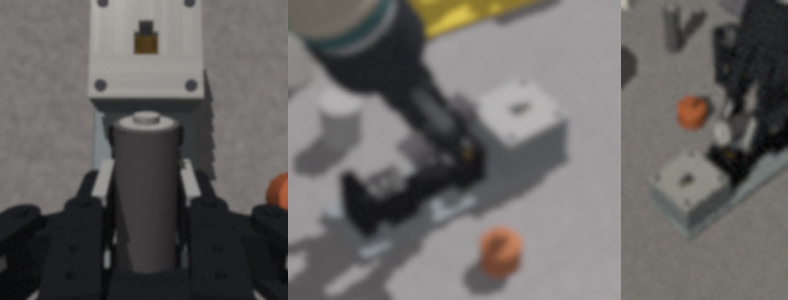

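Call:
drive_tool(
  targets=[0,0,0,-3,0,6,0,0,0,0,-2,0,5,0,0,0,0,0,0,0,0,0,0,0,0,0,0,0],
)

```text
clock: 26.88
position: [0.5615, -0.0614, 0.0356]
ee_rot: [-0.145, 0.731, 0.648, 0.16]
contact_force: [0.2, 0.6, -1.7]
width: 0.0245
```

Run:
```python
from goal import *
where(); cellgoal(-33.5,38,25)
```

```text
xf -19.9 zf 37.7 th 24.9 lat 0.2
t 26.875 pos [ 0.5615 -0.0614  0.0356] F [ 0.2  0.6 -1.7] M [-0.3  -0.01 -0.03] w 0.0245 q [-0.49  0.5   1.79  0.46  1.07 -0.64]
 shift [-12.2   0.2  -6. ] turn [-0.17  0.08 -0.16]
```

Call:
drive_tool(
  targets=[0,0,0,-3,0,-1.5,0,0,0,0,-3,0,-1.5,0,0,0,0,0,0,0,0],
)

```text
clock: 27.25
position: [0.5607, -0.0677, 0.036]
ee_rot: [-0.145, 0.731, 0.647, 0.161]
contact_force: [0.6, 1.9, -1.5]
width: 0.0244
```

Run:
```python
from goal import *
where(); cellgoal(-33.5,38,25)
```

```text
xf -26.3 zf 38.1 th 25.0 lat 0.2
t 27.25 pos [ 0.5607 -0.0677  0.036 ] F [ 0.6  1.9 -1.5] M [ 0.1  -0.08 -0.01] w 0.0244 q [-0.5   0.5   1.78  0.46  1.08 -0.65]
 shift [-6.6  0.2 -2.9] turn [-0.16  0.02 -0.17]
```

Call:
drive_tool(
  targets=[0,0,0,-3,0,-1.4,0,0,0,0,-3,0,-1.4,0,0,0,0,0,0,0,0,0,0,0,0,0,0,0],
)

```text
clock: 27.75
position: [0.5599, -0.0733, 0.0361]
ee_rot: [-0.146, 0.731, 0.647, 0.161]
contact_force: [2.4, 6.2, -0.9]
width: 0.0246
```

Run:
```python
from goal import *
where(); cellgoal(-34,38,20)
save('wrist','w19.png'); save('scene','s19.png')
a=cv2.imread('pics/w19.png');b=cv2.imread('pics/s19.png')
cv2.imwrite('pics/w19b.png',np.hstack([cv2.resize(a[100:340,140:370],(383,400)),cv2.resize(b[190:260,220:290],(400,400),interpolation=cv2.INTER_CUBIC)]))
```

```text
xf -32.0 zf 38.2 th 25.1 lat 0.3
t 27.75 pos [ 0.5599 -0.0733  0.0361] F [ 2.4  6.2 -0.9] M [ 0.68 -0.29 -0.01] w 0.0246 q [-0.51  0.51  1.78  0.46  1.08 -0.66]
 shift [-3.6  0.3  2.1] turn [-0.19 -5.07 -0.16]
```

View pics/w19b.png

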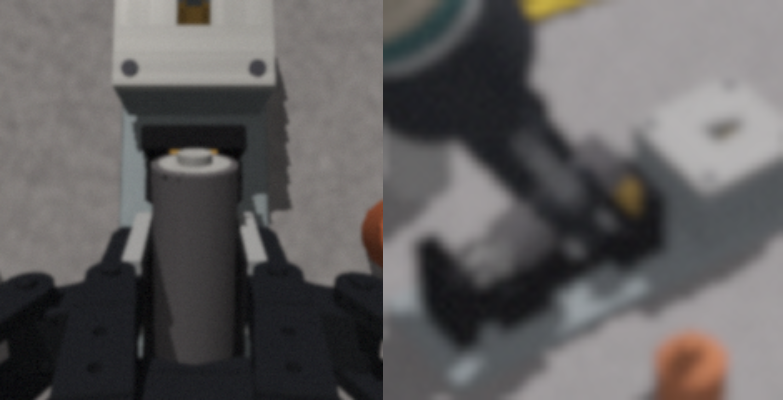

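Call:
drive_tool(
  targets=[0,0,0,-3,0,-1.4,0,0,0,0,0,0,0,0,0,0,0,0,0,0,0],
)

```text
clock: 28.22
position: [0.5594, -0.0758, 0.0363]
ee_rot: [-0.146, 0.731, 0.647, 0.161]
contact_force: [3.2, 7.6, -0.8]
width: 0.0244
```

Run:
```python
from goal import *
where(); cellgoal(-36,38,15);cellgoal(-36,38,16.7)
```

```text
xf -34.6 zf 38.3 th 25.2 lat 0.5
t 28.225 pos [ 0.5594 -0.0758  0.0363] F [ 3.2  7.6 -0.8] M [ 0.91 -0.31 -0.04] w 0.0244 q [-0.52  0.51  1.78  0.46  1.09 -0.66]
 shift [-5.   0.5  5. ] turn [ -0.22 -10.15  -0.17]
t 28.225 pos [ 0.5594 -0.0758  0.0363] F [ 3.2  7.6 -0.8] M [ 0.91 -0.31 -0.04] w 0.0244 q [-0.52  0.51  1.78  0.46  1.09 -0.66]
 shift [-4.3  0.5  4.2] turn [-0.22 -8.45 -0.17]
```

Call:
drive_tool(
  targets=[0,-3.4,0,-1.7,0.2,1.6,0,0,-3.4,0,-1.7,0.2,1.6,0,0,-3.4,0,-1.6,0,1.6,0,0,0,0,0,0,0,0],
)

```text
clock: 28.72
position: [0.559, -0.0777, 0.03]
ee_rot: [-0.088, 0.742, 0.658, 0.095]
contact_force: [0.7, 7.6, -0.3]
width: 0.0242
```

Run:
```python
from goal import *
where(); cellgoal(-37,38,5)
save('wrist','w20.png'); save('scene','s20.png')
a=cv2.imread('pics/w20.png');b=cv2.imread('pics/s20.png')
cv2.imwrite('pics/w20b.png',np.hstack([cv2.resize(a[100:340,140:370],(383,400)),cv2.resize(b[190:260,220:290],(400,400),interpolation=cv2.INTER_CUBIC)]))
```

```text
xf -35.5 zf 38.4 th 14.9 lat 0.6
t 28.725 pos [ 0.559  -0.0777  0.03  ] F [ 0.7  7.6 -0.3] M [ 1.02 -0.15  0.05] w 0.0242 q [-0.42  0.47  1.79  0.3   0.98 -0.48]
 shift [-5.   0.7  5.3] turn [-0.29 -9.91 -0.04]
```

View pics/w20b.png

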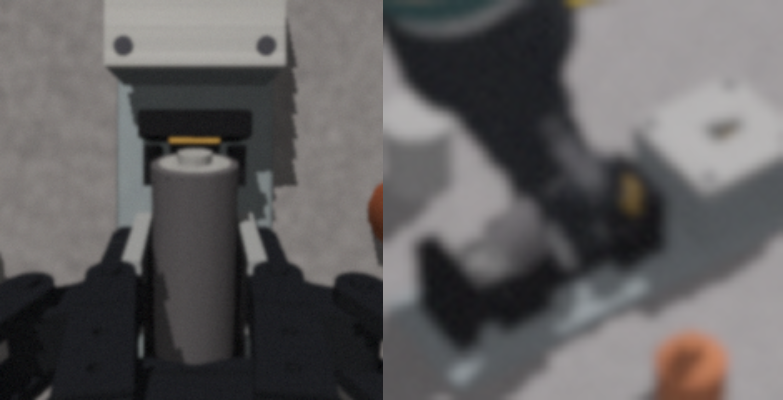

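Call:
drive_tool(
  targets=[0,-3.3,0,-1.7,0.3,1.7,0,0,-3.3,0,-1.7,0.3,1.7,0,0,-3.3,0,-1.4,0.2,1.7,0,0,0,0,0,0,0,0],
)

```text
clock: 29.32
position: [0.5588, -0.0813, 0.0238]
ee_rot: [-0.031, 0.747, 0.663, 0.031]
contact_force: [-2.0, 7.9, 2.2]
width: 0.0246
```

Run:
```python
from goal import *
where(); cellgoal(-37,37.5,0)
save('wrist','w21.png')
a=cv2.imread('pics/w21.png')
cv2.imwrite('pics/w21b.png',cv2.resize(a[100:340,140:370],(575,600)))
```

```text
xf -37.2 zf 38.1 th 5.0 lat 0.5
t 29.325 pos [ 0.5588 -0.0813  0.0238] F [-2.   7.9  2.2] M [ 1.15  0.14 -0.02] w 0.0246 q [-0.32  0.46  1.8   0.11  0.91 -0.27]
 shift [-1.5  0.5  3.4] turn [-0.36 -5.01 -0.04]
```

View pics/w21b.png

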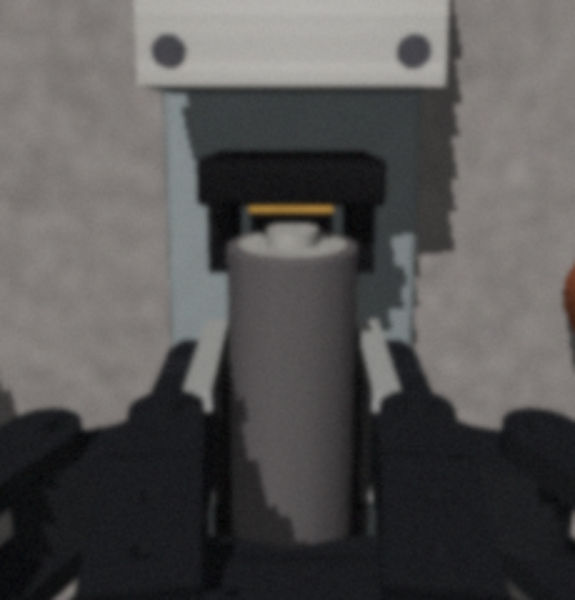

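Call:
drive_tool(
  targets=[0,-2.5,0,-0.6,0.2,1.5,0,0,-2.5,0,-0.5,0.2,1.5,0,0,0,0,0,0,0,0,0,0,0,0,0,0,0],
)

```text
clock: 29.88
position: [0.5591, -0.0831, 0.0206]
ee_rot: [-0.002, 0.749, 0.663, -0.002]
contact_force: [-2.7, 8.1, 2.6]
width: 0.0248
```

Run:
```python
from goal import *
where(); cellgoal(-37,37,0)
```

```text
xf -37.5 zf 37.8 th 0.0 lat -0.0
t 29.875 pos [ 0.5591 -0.0831  0.0206] F [-2.7  8.1  2.6] M [ 1.23  0.22 -0.05] w 0.0248 q [-0.27  0.46  1.81 -0.    0.88 -0.15]
 shift [ 0.5 -0.   0.8] turn [-0.35 -0.02 -0.12]
```

Call:
drive_tool(
  targets=[0,0,0,0,0,1,0,0,0,0,2,0,0,0,0,0,0,1.5,0,0,0,0,0,0,0,0,0,0],
)

```text
clock: 30.38
position: [0.5595, -0.0808, 0.0199]
ee_rot: [-0.002, 0.748, 0.663, -0.002]
contact_force: [-2.4, 5.3, 3.8]
width: 0.0245
```

Run:
```python
from goal import *
where(); cellgoal(-32.5,37,0)
save('wrist','w22.png')
a=cv2.imread('pics/w22.png')
cv2.imwrite('pics/w22b.png',cv2.resize(a[100:340,140:370],(575,600)))
```

```text
xf -35.2 zf 37.2 th -0.1 lat -0.2
t 30.375 pos [ 0.5595 -0.0808  0.0199] F [-2.4  5.3  3.8] M [0.85 0.31 0.09] w 0.0245 q [-0.26  0.46  1.81 -0.    0.88 -0.14]
 shift [ 2.7 -0.2  0.1] turn [-0.33  0.09 -0.08]
```

View pics/w22b.png

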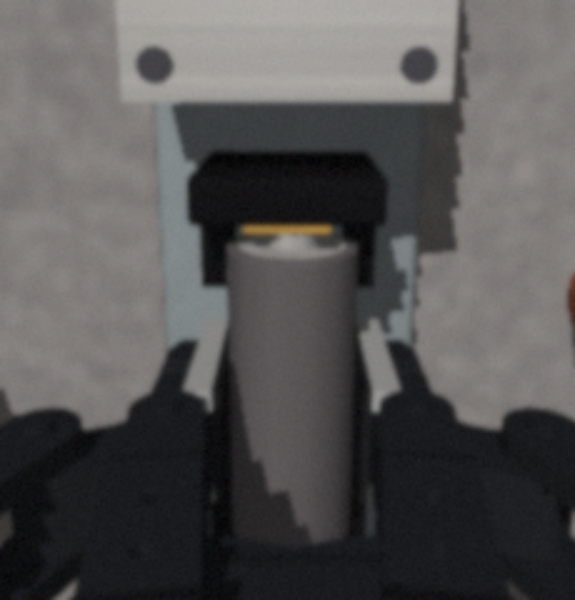

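Level, and the nub at (293,240) is close to the contact. I'll ease it on, then release.

Call:
drive_tool(
  targets=[0,0,0,1,0,0,0,0,0,0,1,0,0,0,0,0,0,0.5,0,0,0,0,0,0,0,0,0,0],
)

```text
clock: 30.92
position: [0.5596, -0.0798, 0.0199]
ee_rot: [-0.001, 0.748, 0.664, -0.003]
contact_force: [-4.1, 1.3, 6.2]
width: 0.0243
```

Run:
```python
from goal import *
where(); cellgoal(-32.5,37,0)
```

```text
xf -34.1 zf 37.3 th -0.2 lat -0.2
t 30.925 pos [ 0.5596 -0.0798  0.0199] F [-4.1  1.3  6.2] M [0.29 0.58 0.01] w 0.0243 q [-0.26  0.46  1.81 -0.01  0.88 -0.14]
 shift [ 1.7 -0.2  0.1] turn [-0.33  0.23 -0.04]
```

Call:
drive_tool(
  targets=[0,0,0,0,0,0,0.4,0,0,0,0,0,0,0.45,0,0,0,0,0,0,0.5,0,0,0,0,0,0,0.5],
)

```text
clock: 31.42
position: [0.561, -0.0797, 0.0194]
ee_rot: [-0.0, 0.748, 0.664, -0.002]
contact_force: [0.6, -0.1, 0.1]
width: 0.0431
```

Call:
drive_tool(
  targets=[0,0,0,0,0,-10,0.5,0,0,0,0,0,-20,0.5,0,0,0,0,0,-40,0.5,0,0,0,0,0,-50,0.5,0,0,0,-20,0,0,0.5,0,0,0,0,0,0,0.5],
)

```text
clock: 32.17
position: [0.5585, -0.1, 0.1398]
ee_rot: [-0.0, 0.749, 0.663, -0.002]
contact_force: [0.3, 0.2, -1.3]
width: 0.0423
```

Run:
```python
from goal import *
s=get_state(); print(s['clock'],s['contact_force']); np.save('T23.npy',Twt())
save('wrist','w23.png'); save('scene','s23.png')
a=cv2.imread('pics/w23.png');b=cv2.imread('pics/s23.png')
cv2.imwrite('pics/w23b.png',np.hstack([cv2.resize(a[60:260,155:355],(400,400),interpolation=cv2.INTER_CUBIC),cv2.resize(b[190:260,220:300],(400,350),interpolation=cv2.INTER_CUBIC)[:].copy() if 0 else cv2.resize(b[185:265,220:300],(400,400),interpolation=cv2.INTER_CUBIC)]))
```

```text
32.175 [ 0.29008876  0.16312558 -1.31662499]
```

View pics/w23b.png

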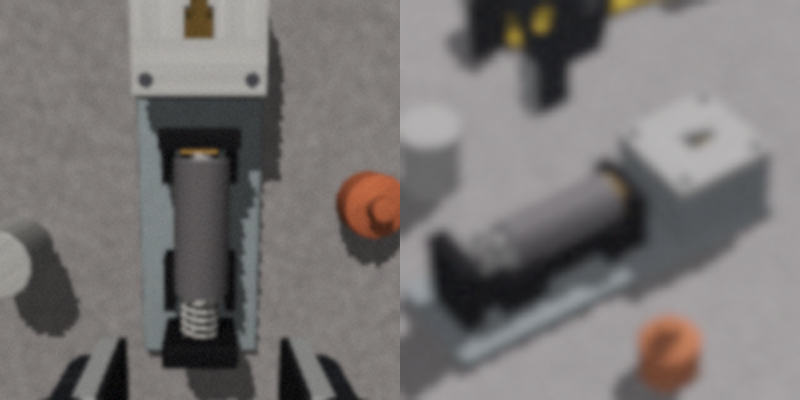

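View pics/s23.png

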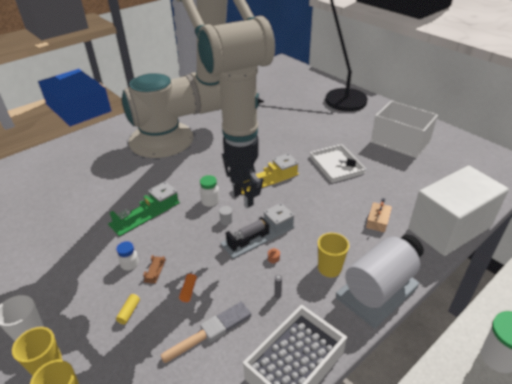

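Run:
```python
from goal import *
a=np.radians(YAW); e=np.array([np.cos(a),np.sin(a)]); n=np.array([-e[1],e[0]])
def w(x,y,z): return [*(O+(e*x+n*y)/1000),z/1000]
for f,C,o in [('w23',cam('wrist',np.load('T23.npy')),(155,60)),('s23',cam('scene'),(220,185))]:
    im=cv2.resize(cv2.imread(f'pics/{f}.png'),None,fx=5,fy=5,interpolation=cv2.INTER_CUBIC)
    for p,c in [((-32.5,0,50),(0,255,0)),((29.5,0,50),(0,255,0)),((29.5,13,37),(255,0,0)),((29.5,-13,37),(255,0,0)),((-32.5,13,37),(255,0,0)),((-32.5,-13,37),(255,0,0)),((32.5,0,44),(0,0,255)),((-55,0,50),(0,255,255)),((84,0,46),(255,0,255))]:
        q=(proj(C,w(*p))+.5)*5-.5; cv2.circle(im,tuple(int(v) for v in q),5,c,1)
    cv2.imwrite(f'pics/{f}o.png',im[o[1]*5:o[1]*5+ (500 if f=='w23' else 400)*1, o[0]*5+(0):o[0]*5+ (750 if f=='w23' else 400)] if 0 else im[o[1]*5:o[1]*5+600 if f=='w23' else o[1]*5+400, o[0]*5:o[0]*5+ (600 if f=='w23' else 400)])
```

```text
(no output)
```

View pics/s23o.png

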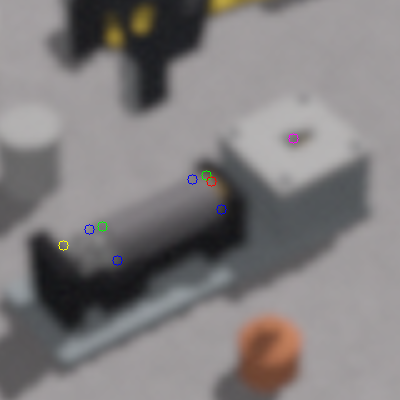

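View pics/w23o.png

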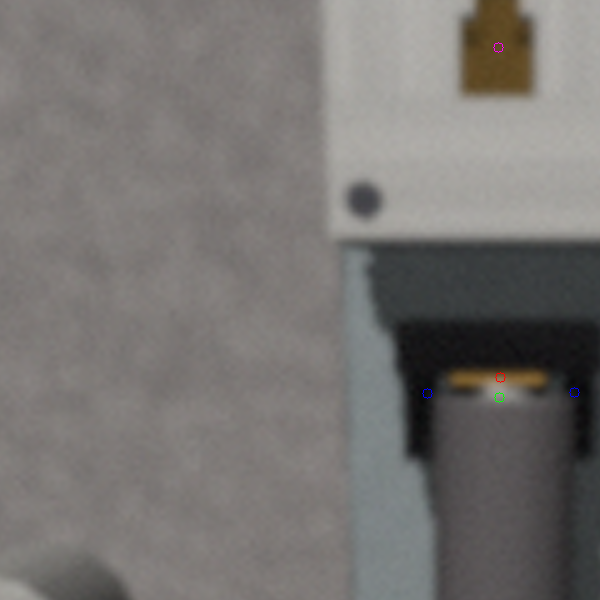

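The drawn points for a fully seated cell fall on the cell in both views, within about 1–2 px. The key is in the tray and the bystanders look unmoved.

```bash
python3 -c "
from rig import *
print(sign_off())"
```

```text
the job is handed in; nothing more can be done
None
```

The job is handed in, at about 32 s on the clock. I turned the key back to off, drew it out and laid it in the white tray. Then I took the cell from the wooden rest, pushed its flat end against the spring, levelled it and let the nub come onto the end contact.

**Last checks:**
- **Cell:** the points computed for a fully seated, level cell fell on the cell in the scene view and on its nub end in the wrist view. The spring force I felt dropped from about 8 N to 1 N as the nub met the contact. The gripper was then opened and lifted clear.
- **Key and lock:** the key lies in the tray, and the empty key slot lines up with the pack.
- **Bystanders:** all appear in place by eye in the scene picture. I did not measure their positions.

**Irregularities:**
- **Key overturned:** I felt no stop at off and turned the key about 0.19 rad past it by mistake. I then turned it back into line, and it came out without resistance.
- **Retries:** the first tilt over the tray ran into a wrist limit and was redone the other way. Two move calls were refused because I had miscounted the numbers; nothing moved.
- **Disagreements:** the wrist camera read lengths about 2% short. The spring contact came about 3.7 mm later than I had worked out. Neither affected the result.

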